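# Set the depth dial and load the chamfering machine

## Robot

A 6-joint arm with a two-finger parallel gripper is mounted at the origin on the work surface. World frame = base frame: x ahead of the robot, y to its left, z up, the work surface at z = 0. Lengths are in mm, angles in rad, forces in N, time in s.
With the tool pointing down it reaches from about 325 to 900 mm from the base axis. Payload 3.5 kg.
Tool frame: the origin (TCP) lies on the centre line of the jaws, within the pads' length; the fingertips stand ctrl.finger_overhang ahead of it and the grasp point (between the pads) lies 2 mm behind it (ctrl.finger_overhang is the distance from the TCP to the fingertips, in mm); z points along the fingers, x is the direction in which the jaws open and shut, and the axes are right-handed (so a half turn about z gives the same grasp; the last joint's range is limited). The gripper opens to 85 mm and grips with 20 to 120 N. Pads are 22 mm wide; open, the fingers measure 114 mm over their backs; the gripper's body (76 mm by 85 mm) begins 54 mm behind the grasp point. The pads swing forward as they close: fully open they stand 13 mm farther back than shut.
Start: joints at [-1.294, 0.276, -0.026, 1.268, 0, 1.467], TCP at [231.697, -580.464, 248.313] pointing down, gripper open.
Joint ranges: [-3.12, 3.12], [-0.85, 1.88], [-1.08, 1.24], [-1.95, 2.15], [-1.57, 1.53], [-3.14, 3.14]. Speed limits (rad/s): [2.57, 2.57, 3.14, 3.14, 3.14, 3.14].

## Interface

Orientations are given as [roll, pitch, yaw] about the fixed x, y, z axes, in that order (R = Rz(yaw) Ry(pitch) Rx(roll)).
In Python, from plant import ctrl, optics, telemetry gives the robot as it stands. Calls block until the motion is done:
- ctrl.move_pose(position, orientation): joint-space move of the TCP to a pose.
- ctrl.move_l(position, orientation=None, vel=150): straight line of the TCP; orientation=None keeps the orientation; vel is the mean speed in mm/s.
- ctrl.movej(angles): joint-space move.
- ctrl.open_gripper() and ctrl.close(squeeze=None): open the fingers fully, or close them until they stop; squeeze is the grip in N (None keeps the last).
- ctrl.pause(seconds).
- ctrl.inverse_kinematics(position, orientation): joint angles nearest the present ones, or None.
- optics.grab_frame(name): name is "scene" or "top" or "wrist"; returns (picture, depth): 480x640x3 uint8, blue, green, red; 480x640 float32, mm along the optical axis (not along the pixel's ray), 0 where there is no reading.
- optics.camera_info(name): a dict with "fx", "fy", "cx", "cy" (pixels), "extrinsics" (4x4, takes a point from camera to world coordinates). Camera axes: x right, y up, looking along -z (the intrinsics and any distortion apply to the point x, -y, -z); pixel columns grow to the right and rows downward; lengths in mm; the calibration is good to about 2 mm. A picture is of the moment at which its call begins: read the wrist's pose just before it. camera_info takes no time and is no camera call; for the wrist camera it gives the pose at the moment of the call.
A pose or a line that the arm cannot do raises ctrl.IKError and nothing moves.
- ctrl.sign_off(): hands the job in, once; it reports no verdict.
Readings, each from a call of its own:
- telemetry.read_clock(): time.
- telemetry.read_joints(): joint angles.
- telemetry.read_qvel(): joint speeds.
- telemetry.read_joint_torque(): joint torques, N m.
- telemetry.read_eef_pos(): TCP position.
- telemetry.read_eef_rot(): TCP orientation.
- telemetry.read_ft_force(): force on the tool from outside, world axes, zero at the start.
- telemetry.read_torque(): the same for the moment, N m.
- telemetry.read_opening(): finger opening in mm.
Only numpy, scipy, OpenCV 4.12 (cv2) and the standard library are available. Lean on these libraries where they do the work, as an engineer would, in place of code of your own. Each camera call takes 0.05 s, during which the arm holds its last target.

## Task

Get the bench chamfering machine ready for the next batch: wind its depth dial anticlockwise back to the zero stop, then turn it exactly six clicks clockwise. Lift the clear guard, lay each of the square bars from the bench in its own pair of notches of the loading rack, flat and fully down, about central on the two rails and with all the turned-down ends pointing to the cutter head, and shut the guard fully over them. Leave everything else on the bench as it is.

Things in the scene. Friction and masses are not known exactly. Their poses are not given: they have to be found in the camera images.
- rack (a point): fixed point on the grey chamfering machine: centre of its loading rack at notch-floor level, 34 mm above the bench; x level to the cutter head, y left, z up. Two steel rails along y, 12 mm thick, at x = -27 and +27 mm, each have four notches 32 mm wide and 12 mm deep at y = -78, -26, +26, +78 mm. A bar lies across both rails. The bed, from x = -75 mm on, lies 20 mm below the notch floors.
- cutter_head (a point): centre of the row of four round cutter ports in the face of the cutter head, 97 mm beyond the rack's centre; one port opposite each pair of notches, 12.5 mm above the notch floors. The grey head behind is 240 mm wide and 80 mm high above the bench, with motors behind it.
- depth_dial (a joint): angle of the depth dial on its pod right of the rack, rad: 0 at the zero stop (solid), growing clockwise seen from above, to 5.03 (other stop). A sprung ball makes a click-stop every 0.419 rad (24 degrees), the first at 0; let go, the dial settles into the nearest. A click takes 0.1 N m.
- dial_grip (a point): on the dial's upright axis, 111 mm above the bench; turns with the dial. Its black wing grip, 56 mm long along this frame's x, 18 mm wide, stands from 85 to 123 mm above the bench on a round skirt 62 mm across. A white line marks the pointer end (-x), which points along the rack's -x at zero; 13 marks round it, one per click. The grey pod below is 110 x 100 x 75 mm high.
- guard (a joint): angle of the clear guard over the rack, rad: 0 shut (flat above the rack), growing as its near edge is lifted up and away from the robot, to 1.92 at most. A stiff hinge: it stays where it is left and takes some 1 to 6 N at the handle; it starts shut or a little ajar.
- guard_handle (a point): middle of the guard's handle, a black round bar 12 mm thick along the rack's y, 100 mm of it free, 188 mm from the hinge line; when shut it lies level with the hinge, 98 mm above the bench. 30 mm of free space lie between it and the guard's frame, in the guard's plane. The guard is 224 mm wide.
- guard_hinge (a point): fixed point on the machine: the middle of the guard's hinge line, which runs along the rack's y, 98 mm above the bench and 98 mm beyond the rack's centre.
- bar1_mid (a point): centre of the square part of an aluminium bar (absent in some starts): square part 25 x 25 mm, 90 mm long, one end turned down to a round spigot 16 mm thick and 35 mm long. x points along the bar towards the spigot. All bars are alike, about 0.17 kg; this point is 12.5 mm above what the bar lies on.
- bar1_tip (a point): centre of the end face of bar1's spigot, 80 mm from the centre of its square part
- bar2_mid (a point): centre of the square part of an aluminium bar (absent in some starts): square part 25 x 25 mm, 90 mm long, one end turned down to a round spigot 16 mm thick and 35 mm long. x points along the bar towards the spigot. All bars are alike, about 0.17 kg; this point is 12.5 mm above what the bar lies on.
- bar2_tip (a point): centre of the end face of bar2's spigot, 80 mm from the centre of its square part
- bar3_mid (a point): centre of the square part of an aluminium bar (absent in some starts): square part 25 x 25 mm, 90 mm long, one end turned down to a round spigot 16 mm thick and 35 mm long. x points along the bar towards the spigot. All bars are alike, about 0.17 kg; this point is 12.5 mm above what the bar lies on.
- bar3_tip (a point): centre of the end face of bar3's spigot, 80 mm from the centre of its square part
- bar4_mid (a point): centre of the square part of an aluminium bar (absent in some starts): square part 25 x 25 mm, 90 mm long, one end turned down to a round spigot 16 mm thick and 35 mm long. x points along the bar towards the spigot. All bars are alike, about 0.17 kg; this point is 12.5 mm above what the bar lies on.
- bar4_tip (a point): centre of the end face of bar4's spigot, 80 mm from the centre of its square part
- spanner: a steel open-ended spanner, 170 mm long, lying between the bars and the machine; not part of the job
- driver: a screwdriver with black handle, 190 mm long; not part of the job
- hub: a turned aluminium flange, 120 mm across, 34 mm high; not part of the job
- oil_bottle: a white plastic bottle, 60 mm across, 150 mm high; not part of the job
- caliper: a steel slide caliper, 200 mm long, lying flat; not part of the job
- bench_brush: a wooden-handled bench brush, 190 mm long; not part of the job
- mug: a white mug, 80 mm across, 90 mm high; not part of the job
Mind the look-alikes: they are no part of the job. What is shaped like the part that bears bar2_mid but red is not meant.

How it is judged:
By the outcome, as a careful person would: the job done as asked, in the order asked, and still so for the second after the job is handed in, with the robot touching nothing.
Of bar1, bar2, bar3, bar4 only 2 to 4 are there at a start; the rules pass over those that are not, and their reading is None.
At some moment in a run one of bar1, bar2, bar3, bar4 may be knocked a few centimetres aside while the robot is not near it.
Once in a run the grip may slacken for a moment while it holds something.
It also fails if it takes over 210 s, if anything falls off the work surface, if the arm or the gripper's body presses on something with over 40 N, if the wrist force passes 120 N, or if a joint passes its speed limit or range.

## Working session

There is one attempt and no reset: what is moved stays moved. The work goes in short steps, each a Python script; the robot and the scene stay as the last script left them, time stands still between calls to the robot, and variables do not carry over. Pictures are saved under pics/ and viewed, and the job is handed in when it is done.

```bash
ls; mkdir -p pics; python3 - <<'E'
from plant import ctrl, optics, telemetry
import cv2
for n in ("scene","top","wrist"):
    p,d=optics.grab_frame(n); cv2.imwrite(f"pics/{n}0.png",p)
    i=optics.camera_info(n); print(n,{k:(v if k!='extrinsics' else v) for k,v in i.items()})
print(telemetry.read_clock(),telemetry.read_opening(),ctrl.finger_overhang,telemetry.read_eef_rot())
E
```

```text
pics
scene {'fx': 550.7317826655446, 'fy': 550.7317826655446, 'cx': 316.7753968783078, 'cy': 239.77552028614244, 'extrinsics': array([[ 3.68212810e-01, -5.02471235e-01,  7.82267208e-01,
         1.83336694e+03],
       [ 9.29712429e-01,  1.92333609e-01, -3.14074165e-01,
        -5.54025262e+02],
       [ 7.35695829e-03,  8.42929677e-01,  5.37973452e-01,
         9.98192170e+02],
       [ 0.00000000e+00,  0.00000000e+00,  0.00000000e+00,
         1.00000000e+00]])}
top {'fx': 610.1642311775713, 'fy': 610.1642311775713, 'cx': 320.5984264803695, 'cy': 236.10746084334318, 'extrinsics': array([[-1.88398275e-02,  9.98793282e-01, -4.53546035e-02,
         4.70767353e+02],
       [-9.99822257e-01, -1.88529929e-02,  1.37498811e-04,
        -3.61743747e+01],
       [-7.17737129e-04,  4.53491325e-02,  9.98970941e-01,
         1.65015239e+03],
       [ 0.00000000e+00,  0.00000000e+00,  0.00000000e+00,
         1.00000000e+00]])}
wrist {'fx': 385.01022966681353, 'fy': 385.01022966681353, 'cx': 318.35597534251303, 'cy': 234.90644998979877, 'extrinsics': array([[ 3.71964424e-01,  8.91251975e-01,  2.59446305e-01,
         2.96986575e+02],
       [-9.28242070e-01,  3.58047687e-01,  1.00839049e-01,
        -5.54384647e+02],
       [-3.02114735e-03, -2.78337514e-01,  9.60478579e-01,
         3.72930004e+02],
       [ 0.00000000e+00,  0.00000000e+00,  0.00000000e+00,
         1.00000000e+00]])}
0.15 85.5061480207155 17.0 [-3.14144016e+00  1.78902250e-03 -1.19103439e+00]
```

View pics/top0.png

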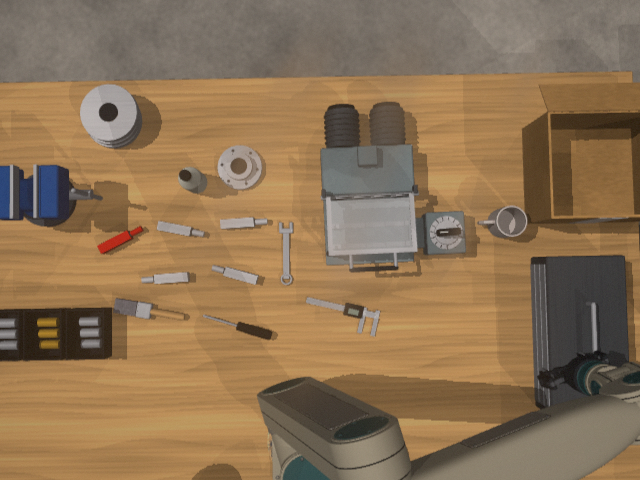

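View pics/scene0.png

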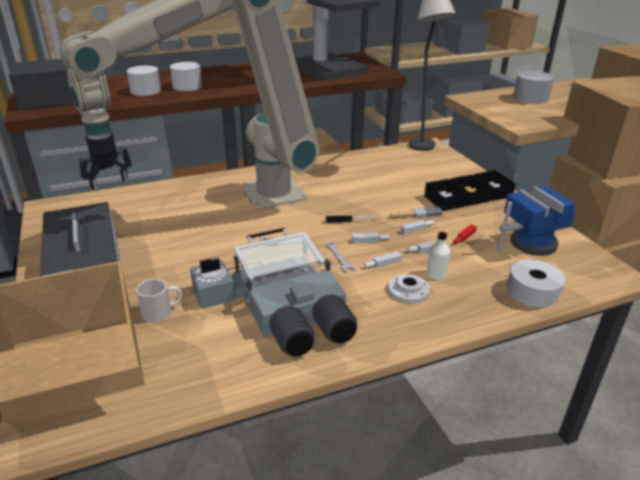

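View pics/wrist0.png

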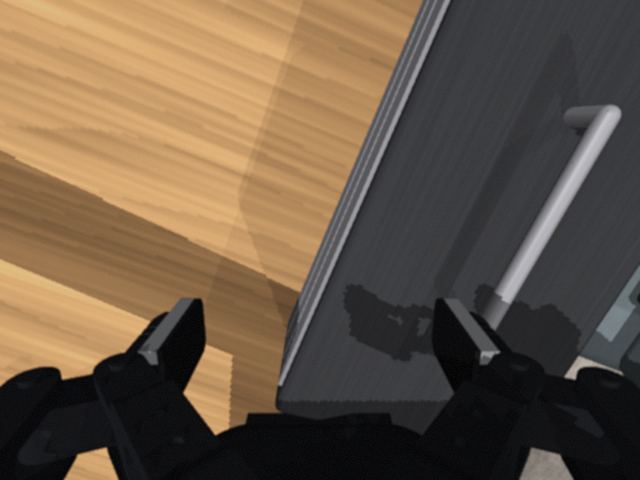

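The top view shows four grey bars at px (182,229), (244,223), (165,278) and (237,273). The red look-alike is at (120,240), the machine at (368,210) and the dial at (446,232). I'll enlarge these areas next.

```bash
python3 - <<'E'
import cv2
p=cv2.imread("pics/top0.png")
cv2.imwrite("pics/top_bars.png",cv2.resize(p[195:315,90:310],None,fx=3.6,fy=3.6,interpolation=cv2.INTER_CUBIC))
cv2.imwrite("pics/top_mach.png",cv2.resize(p[135:285,310:475],None,fx=4,fy=4,interpolation=cv2.INTER_CUBIC))
E
```

```text
(no output)
```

View pics/top_bars.png

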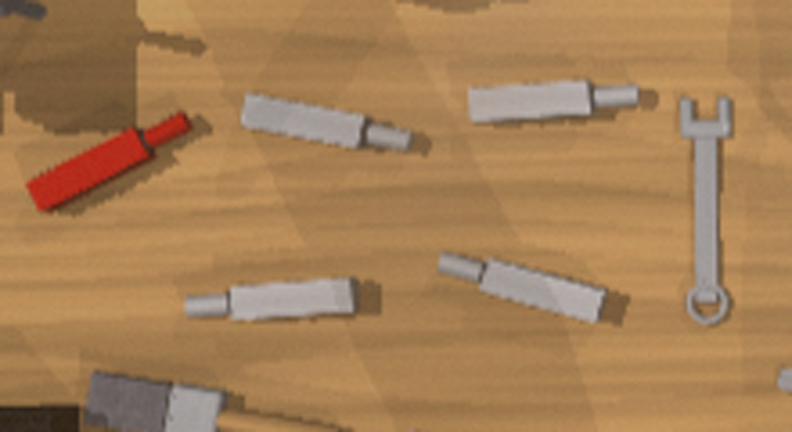

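View pics/top_mach.png

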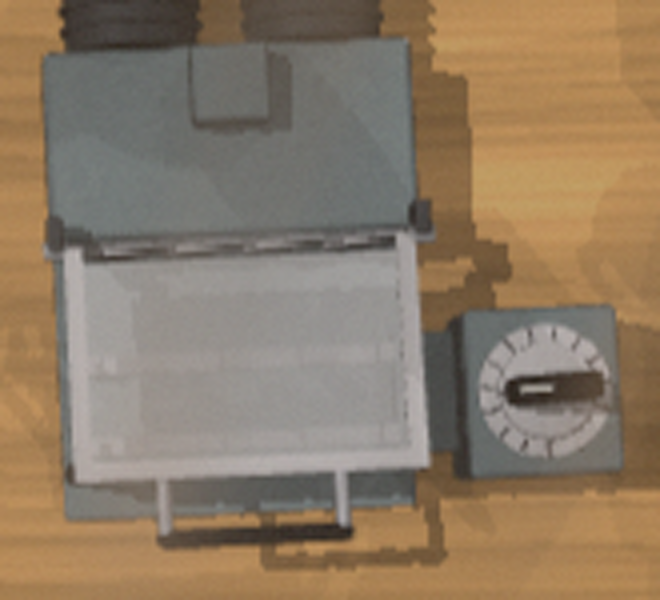

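```bash
python3 - <<'E'
from h import *
ctrl.move_pose([540,-230,350],[np.pi,0,-np.pi/2]); print(telemetry.read_clock(),telemetry.read_eef_pos(),telemetry.read_joints())
cloud("wrist","wm")
ctrl.move_pose([500,255,350],[np.pi,0,-np.pi/2]); print(telemetry.read_clock(),telemetry.read_joints())
cloud("wrist","wb")
print(telemetry.read_clock())
E
```

```text
1.9417 [ 539.66264432 -230.67073742  349.64455657] [-5.13905128e-01  1.74579817e-01  5.63029383e-02  1.45297091e+00
 -3.17499767e-04  2.62858501e+00]
6.45 [ 3.56230358e-01  1.27285395e-01  1.75847768e-03  1.44527705e+00
 -2.28053087e-05 -2.78507359e+00]
6.5
```

View pics/wm.png

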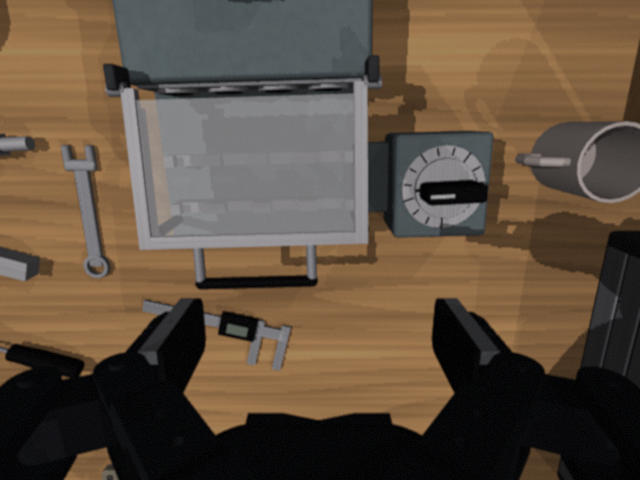

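View pics/wb.png

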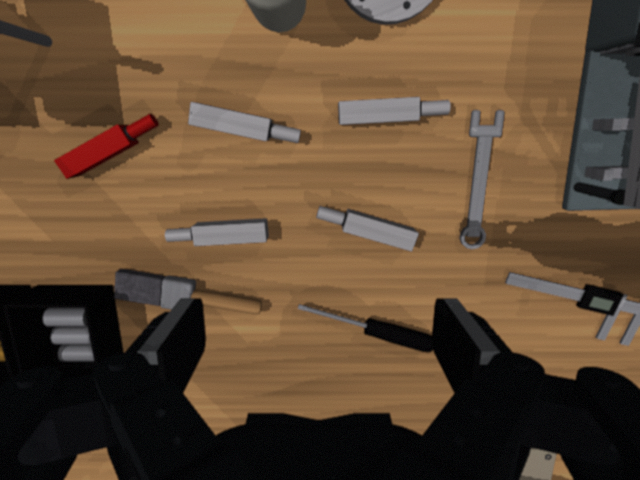

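```bash
python3 - <<'E'
import cv2, numpy as np
from h import *
p=cv2.imread("pics/wm.png")
cv2.imwrite("pics/wm_dial.png",cv2.resize(p[120:250,370:510],None,fx=4.5,fy=4.5,interpolation=cv2.INTER_CUBIC))
cv2.imwrite("pics/wm_rack.png",cv2.resize(p[40:300,100:400],None,fx=2.3,fy=2.3,interpolation=cv2.INTER_CUBIC))
def load(n):
    f=np.load(f"pics/{n}.npz"); i=dict(fx=f['fx'],fy=f['fy'],cx=f['cx'],cy=f['cy'],extrinsics=f['E']); return f['p'],w(i,f['d']),i
# bars
p,W,i=load("wb")
print("bench z",np.median(W[260:280,330:450,2]))
hsv=cv2.cvtColor(p,cv2.COLOR_BGR2HSV)
m=((W[...,2]>17)&(W[...,2]<40)&(hsv[...,1]<60)).astype(np.uint8)
m[300:]=0
n,l,st,c=cv2.connectedComponentsWithStats(m)
for k in range(1,n):
    if st[k,4]<500: continue
    q=W[l==k]; r=cv2.minAreaRect(q[:,:2].astype(np.float32))
    print(c[k].round(),st[k,4],r,np.median(q[:,2]).round(1))
# machine
p,W,i=load("wm")
for nm,lo,hi,box in (("head",70,90,(0,80,110,380)),("pod",68,80,(125,245,380,500)),("wing",118,130,(150,230,400,500)),("skirt",80,95,(125,245,380,500))):
    m=np.zeros((480,640),bool); a=box; m[a[0]:a[1],a[2]:a[3]]=True
    m&=(W[...,2]>lo)&(W[...,2]<hi); q=W[m]
    r=cv2.minAreaRect(q[:,:2].astype(np.float32)); print(nm,len(q),r,np.median(q[:,2]).round(1),q.mean(0).round(1))
E
```

```text
bench z -0.14948628596826552
[605.  29.] 882 ((659.800537109375, -51.64937973022461), (69.19617462158203, 27.632732391357422), 36.368247985839844) 28.5
[388. 110.] 2212 ((585.3828735351562, 169.5712890625), (24.618295669555664, 124.90252685546875), 3.0882439613342285) 24.5
[238. 123.] 2201 ((569.0856323242188, 338.7300109863281), (125.47028350830078, 24.841590881347656), 78.11975860595703) 24.6
[372. 228.] 1830 ((449.0072937011719, 195.7996063232422), (125.24552917480469, 25.359403610229492), 73.40506744384766) 24.5
[221. 233.] 1830 ((440.1951599121094, 381.6036376953125), (25.603647232055664, 125.29139709472656), 2.9750940799713135) 24.7
[151. 288.] 1469 ((363.0648498535156, 468.24017333984375), (100.13359069824219, 38.49271011352539), 80.75607299804688) 18.3
head 20063 ((684.5198364257812, -162.02960205078125), (68.42462921142578, 239.1355438232422), 0.4333501160144806) 79.7 [ 684.9 -161.6   79.6]
pod 6667 ((546.285400390625, -359.9714660644531), (110.07086944580078, 99.15666961669922), 1.5772244930267334) 75.1 [ 551.  -355.4   75.1]
wing 1128 ((546.3325805664062, -360.2086486816406), (18.196632385253906, 55.648590087890625), 3.157163619995117) 122.4 [ 547.  -359.5  122.2]
skirt 1676 ((546.5206909179688, -358.48504638671875), (58.02845764160156, 61.26207733154297), 85.54203033447266) 84.7 [ 550.6 -357.2   84.9]
```

View pics/wm_dial.png

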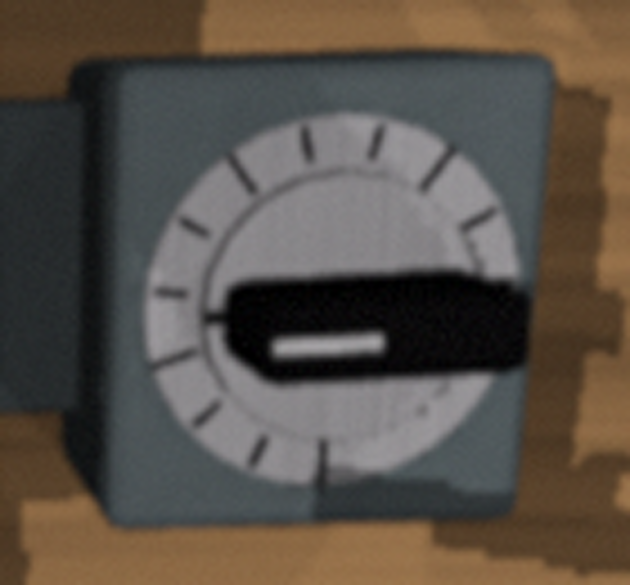

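View pics/wm_rack.png

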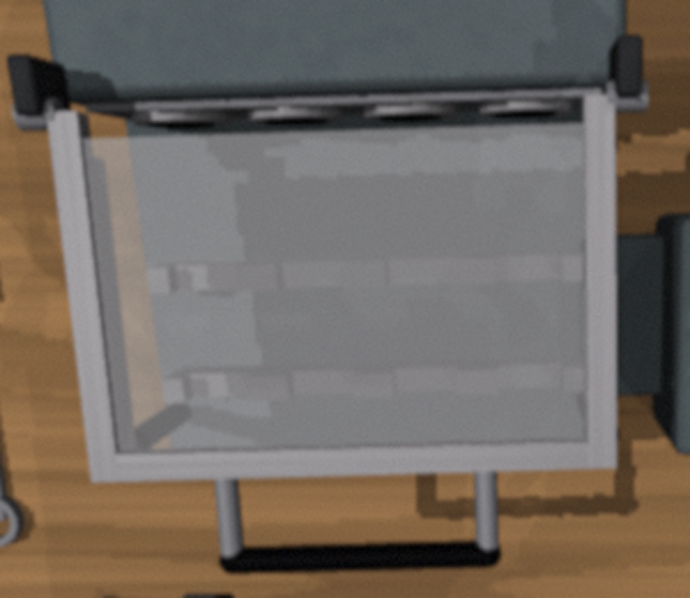

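All four bars are confirmed as the grey metal ones. In wb.png they are at px (238,123), (388,110), (372,228) and (221,233). The red one at (105,147) is excluded. The dial pointer's white line is at the +y end, between marks 3 and 4, and the zero mark is at the bottom. I'll do the dial first.

```bash
cat >> h.py <<'E'
def st(tag=""):
    print(tag,"t%.1f"%telemetry.read_clock(),"F",np.round(telemetry.read_ft_force(),1),"M",np.round(telemetry.read_torque(),3),"p",np.round(telemetry.read_eef_pos(),1),"op%.1f"%telemetry.read_opening(),"yaw%.1f"%np.degrees(telemetry.read_eef_rot()[2]))
def down(deg): return [np.pi,0,np.radians(deg)]
E
python3 - <<'E'
from h import *
D=[546.3,-360.2]
ctrl.move_pose(D+[190],down(3.2)); st()
ctrl.move_l(D+[107],vel=120); st("down")
ctrl.close(40); st("closed")
for a in (30,55,70,80):
    q=ctrl.inverse_kinematics(telemetry.read_eef_pos().tolist() if 0 else D+[107],down(a)); ctrl.movej(q); st(a)
E
```

```text
t9.5 F [ 0.4 -0.3  0.6] M [-0.052 -0.007  0.009] p [ 546.6 -359.9  190.2] op85.7 yaw3.2
down t10.4 F [ 1.1  0.6 -0.6] M [ 0.03  -0.041  0.053] p [ 546.8 -360.6  107.7] op85.7 yaw3.2
closed t11.0 F [-1.8 -0.1  2.8] M [ 0.065  0.168 -0.056] p [ 546.3 -360.3  107.4] op17.5 yaw3.2
30 t11.5 F [-1.5  1.5  5. ] M [0.078 0.321 0.019] p [ 546.2 -360.3  107.4] op17.4 yaw29.9
55 t12.0 F [-2.4  0.5  4.4] M [ 0.134  0.428 -0.012] p [ 546.2 -360.3  107.4] op17.6 yaw54.8
70 t12.4 F [-2.1  1.3  5.7] M [ 0.126  0.515 -0.022] p [ 546.2 -360.3  107.4] op17.6 yaw69.8
80 t12.7 F [-3.2 -0.2  5.5] M [0.185 0.475 0.043] p [ 546.2 -360.4  107.4] op17.3 yaw79.8
```

```bash
python3 - <<'E'
from h import *
D=[546.3,-360.2]
for a in (84,87,90,92,94,96,98):
    ctrl.movej(ctrl.inverse_kinematics(D+[107],down(a))); M=np.mean([telemetry.read_torque()[2] for _ in range(3)]); st(a)
    if abs(M)>0.6: break
E
```

```text
84 t12.9 F [-2.4  0.1  5.2] M [0.093 0.467 0.072] p [ 546.2 -360.4  107.4] op17.5 yaw83.8
87 t13.2 F [-2.5  1.3  5.3] M [0.069 0.486 0.114] p [ 546.2 -360.4  107.4] op17.4 yaw86.8
90 t13.4 F [-2.6 -0.1  5.3] M [-0.02   0.494  0.292] p [ 546.2 -360.4  107.4] op17.4 yaw89.9
92 t13.7 F [-1.6  0.1  5.4] M [ 0.093  0.444 -0.127] p [ 546.1 -360.4  107.4] op17.3 yaw91.8
94 t13.9 F [-3.1  0.7  4.9] M [ 0.262  0.386 -1.34 ] p [ 546.2 -360.4  107.4] op17.8 yaw93.5
```

The stop shows clearly: torque is -0.13 N·m at 92° and -1.34 N·m at 94°, so zero is at about 92°. Next, 144° clockwise.

```bash
python3 - <<'E'
from h import *
D=[546.3,-360.2]
for a in (60,30,0,-30,-52):
    ctrl.movej(ctrl.inverse_kinematics(D+[107],down(a))); st(a)
ctrl.pause(0.2); st()
ctrl.open_gripper(); st("open")
ctrl.move_l(D+[190],vel=150)
# view dial + machine
ctrl.move_pose([540,-230,350],down(-90)); st()
cloud("wrist","wm2")
f=np.load("pics/wm2.npz"); i=dict(fx=f['fx'],fy=f['fy'],cx=f['cx'],cy=f['cy'],extrinsics=f['E']); W=w(i,f['d'])
m=(W[...,2]>117)&(W[...,2]<130); m[:,:395]=0; m[:120]=0; m[250:]=0; m[:,505:]=0
q=W[m]; print(len(q),cv2.minAreaRect(q[:,:2].astype(np.float32)))
cv2.imwrite("pics/wm2_dial.png",cv2.resize(f['p'][120:250,370:510],None,fx=4.5,fy=4.5,interpolation=cv2.INTER_CUBIC))
E
```

```text
60 t14.6 F [-3.   1.6  4.8] M [ 0.097  0.431 -0.019] p [ 546.2 -360.4  107.4] op17.5 yaw59.8
30 t15.1 F [-3.4  0.4  4.7] M [ 0.143  0.447 -0.086] p [ 546.3 -360.3  107.4] op17.0 yaw29.8
0 t15.7 F [-2.2 -0.1  4.8] M [ 0.158  0.405 -0.142] p [ 546.3 -360.3  107.4] op17.1 yaw-0.2
-30 t16.2 F [-1.2  0.9  5.2] M [0.109 0.449 0.039] p [ 546.4 -360.4  107.4] op17.5 yaw-30.1
-52 t16.7 F [-2.3 -0.2  4.9] M [ 0.139  0.37  -0.021] p [ 546.4 -360.4  107.4] op17.3 yaw-52.1
 t16.9 F [-2.1  0.1  4.4] M [ 0.097  0.448 -0.091] p [ 546.4 -360.4  107.4] op17.2 yaw-52.1
open t17.6 F [ 0.7 -0.1  0.1] M [0.042 0.006 0.019] p [ 546.3 -360.2  107. ] op85.4 yaw-52.0
 t19.1 F [-0.5 -0.7 -0. ] M [-0.056 -0.016 -0.024] p [ 539.6 -230.   348.1] op85.3 yaw-89.9
1160 ((546.8876953125, -360.078369140625), (55.01795196533203, 18.331724166870117), 37.64138412475586)
```

View pics/wm2_dial.png

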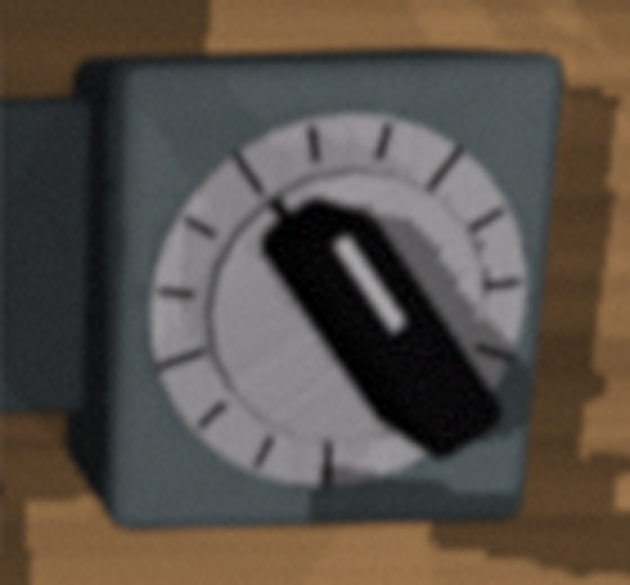

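The dial pointer tick is at (278,210), on mark 6 at (248,172), counting from the bottom mark at (328,462) = 0. Next I'll measure the guard handle and hinge.

```bash
python3 - <<'E'
from h import *
f=np.load("pics/wm2.npz"); i=dict(fx=f['fx'],fy=f['fy'],cx=f['cx'],cy=f['cy'],extrinsics=f['E']); W=w(i,f['d']);p=f['p']
def pr(n,b,lo,hi,dark=None):
    m=np.zeros((480,640),bool); m[b[0]:b[1],b[2]:b[3]]=1; m&=(W[...,2]>lo)&(W[...,2]<hi)
    if dark: m&=p.max(-1)<dark
    q=W[m]; r=cv2.minAreaRect(q[:,:2].astype(np.float32)); print(n,len(q),np.round(r[0],1),np.round(r[1],1),round(r[2],2),np.percentile(q[:,2],[5,50,95]).round(1)); return q
pr("handle",(270,292,190,325),90,150,60)
q=pr("frame front",(233,248,150,360),95,150)
pr("frameL",(100,230,120,150),85,150); pr("frameR",(100,230,355,370),85,150)
pr("hingebar",(70,98,100,385),93,125)
pr("postR",(50,90,365,382),85,150);pr("postL",(60,95,100,130),85,150)
for v in range(70,110,3): print(v,[W[v,u].round(0).tolist() for u in (165,240,330)])
for u in (160,230,340,450):pass
# head front top edge
b=[]
for u in range(140,350,10):
    col=W[:,u]; vv=[v for v in range(5,110) if abs(col[v,2]-80)<3]; v=max(vv); b.append(col[v,:2])
b=np.array(b); k=np.polyfit(b[:,1],b[:,0],1); print("head edge",k,np.degrees(np.arctan(-k[0])),np.std(b[:,0]-np.polyval(k,b[:,1])), np.polyval(k,-160))
E
```

```text
handle 1262 [ 456.8 -168.4] [ 12.3 121. ] 1.51 [116.7 119.8 121.5]
frame front 2760 [ 499.8 -167.4] [ 15.  204.5] 0.39 [113.1 115.7 117. ]
frameL 2602 [569.9 -61.8] [ 24.2 119.3] 88.6 [102.1 107.3 114. ]
frameR 1811 [ 570.4 -270.5] [118.9  12.6] 1.25 [104.3 109.3 114.5]
hingebar 1702 [ 643.6 -162.6] [ 23.6 250.5] 0.07 [ 98.8 102.7 109.2]
postR 512 [ 653.3 -278.6] [28.2 15.3] 2.56 [ 98.1 107.5 109.7]
postL 727 [647.6 -48.5] [22.3 26.6] 89.03 [ 89.4 104.3 109.7]
70 [[657.0, -85.0, 80.0], [658.0, -155.0, 79.0], [658.0, -241.0, 79.0]]
73 [[655.0, -84.0, 80.0], [655.0, -155.0, 80.0], [655.0, -241.0, 78.0]]
76 [[652.0, -84.0, 81.0], [652.0, -155.0, 79.0], [653.0, -241.0, 76.0]]
79 [[649.0, -83.0, 80.0], [650.0, -154.0, 75.0], [651.0, -241.0, 71.0]]
82 [[647.0, -81.0, 73.0], [648.0, -153.0, 72.0], [648.0, -241.0, 67.0]]
85 [[645.0, -80.0, 73.0], [646.0, -151.0, 61.0], [645.0, -241.0, 68.0]]
88 [[642.0, -77.0, 65.0], [643.0, -151.0, 62.0], [644.0, -242.0, 52.0]]
91 [[640.0, -76.0, 62.0], [641.0, -148.0, 49.0], [644.0, -243.0, 14.0]]
94 [[640.0, -57.0, 15.0], [640.0, -141.0, 13.0], [635.0, -240.0, 102.0]]
97 [[637.0, -57.0, 14.0], [632.0, -158.0, 101.0], [632.0, -240.0, 101.0]]
100 [[629.0, -90.0, 102.0], [629.0, -158.0, 102.0], [630.0, -240.0, 101.0]]
103 [[627.0, -90.0, 102.0], [627.0, -158.0, 101.0], [627.0, -240.0, 103.0]]
106 [[624.0, -89.0, 102.0], [624.0, -158.0, 101.0], [624.0, -240.0, 103.0]]
109 [[621.0, -89.0, 102.0], [622.0, -158.0, 101.0], [622.0, -240.0, 100.0]]
head edge [-3.25337212e-02  6.45857594e+02] 1.8633876727668417 0.38576014071766007 651.0629891248346
```

```bash
python3 - <<'E'
import cv2
p=cv2.imread("pics/wm2.png")
cv2.imwrite("pics/wm2_h.png",cv2.resize(p[40:300,90:395],None,fx=2.6,fy=2.3,interpolation=cv2.INTER_CUBIC))
E
```

```text
(no output)
```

View pics/wm2_h.png

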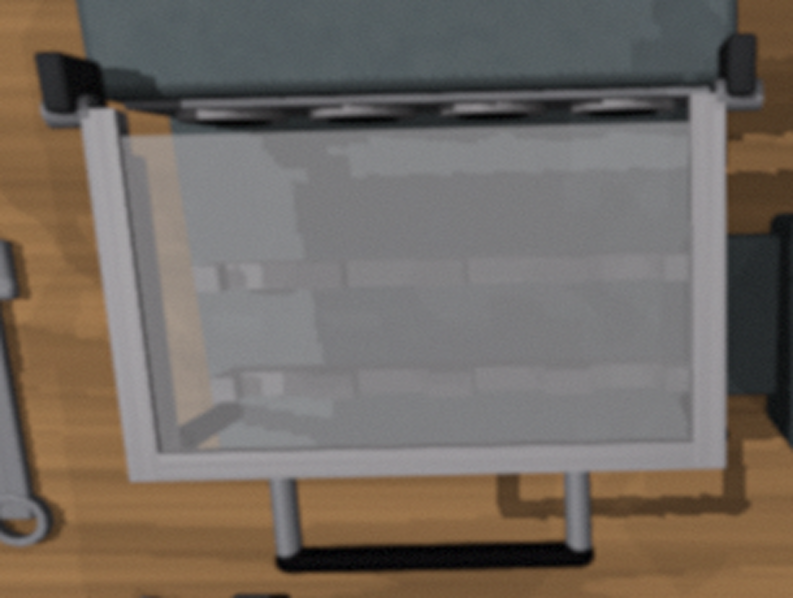

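```bash
cat >> h.py <<'E'
AL=np.radians(1.7)   # machine yaw
MX=np.array([np.cos(AL),np.sin(AL),0]); MY=np.array([-np.sin(AL),np.cos(AL),0]); MZ=np.array([0,0,1.])
HINGE=np.array([644.,-162.8,98.])
def gpose(th,beta,side,s=7.,off=17.,flip=1):
    "tool pose with finger against the handle; side=-1 finger on robot/under side (lift), +1 far/top side (shut)"
    H=HINGE-188*np.cos(th)*MX+188*np.sin(th)*MZ
    z=np.sin(beta)*MX-np.cos(beta)*MZ; n=np.cos(beta)*MX+np.sin(beta)*MZ
    x=-flip*MY; y=np.cross(z,x)
    e=R.from_matrix(np.stack([x,y,z],1)).as_euler('xyz')
    return (H-s*z+side*off*n), e
E
python3 - <<'E'
from h import *
for flip in (1,-1):
    for th,b,off in ((0.085,45,80),(0.085,45,40),(.085,45,17),(.6,40,17),(1.2,25,17),(1.8,10,17)):
        P,e=gpose(th,np.radians(b),-1,off=off,flip=flip); q=ctrl.inverse_kinematics(P.tolist(),e.tolist()); print(flip,th,P.round(0),e.round(2),None if q is None else np.round(q,2))
E
```

```text
1 0.085 [ 395. -170.   62.] [-2.36  0.   -1.54] None
1 0.085 [ 424. -169.   91.] [-2.36  0.   -1.54] None
1 0.085 [ 440. -169.  107.] [-2.36  0.   -1.54] [-0.83 -0.11 -1.05  0.05  0.57  2.45]
1 0.6 [ 471. -168.  199.] [-2.44  0.   -1.54] [-0.72 -0.24 -0.84  0.42  0.45  2.52]
1 1.2 [ 558. -165.  272.] [-2.71  0.   -1.54] [-0.5  -0.06 -0.42  0.82  0.22  2.65]
1 1.8 [ 669. -162.  285.] [-2.97  0.   -1.54] [-0.36  0.26  0.02  1.17  0.07  2.76]
-1 0.085 [ 395. -170.   62.] [2.36 0.   1.6 ] None
-1 0.085 [ 424. -169.   91.] [2.36 0.   1.6 ] None
-1 0.085 [ 440. -169.  107.] [2.36 0.   1.6 ] [-0.83 -0.11 -1.05  0.05  0.57 -0.69]
-1 0.6 [ 471. -168.  199.] [2.44 0.   1.6 ] [-0.72 -0.24 -0.84  0.42  0.45 -0.62]
-1 1.2 [ 558. -165.  272.] [2.71 0.   1.6 ] [-0.5  -0.06 -0.42  0.82  0.22 -0.49]
-1 1.8 [ 669. -162.  285.] [2.97 0.   1.6 ] [-0.36  0.26  0.02  1.17  0.07 -0.38]
```

```bash
python3 - <<'E'
from h import *
for b in (30,35,40,45):
    for dy in (0,-40,-130):
      for off in (22,30,45):
        P,e=gpose(.085,np.radians(b),-1,off=off); P=P+dy*MY; q=ctrl.inverse_kinematics(P.tolist(),e.tolist()); print(b,dy,off,P.round(0),None if q is None else np.round(q,2))
E
```

```text
30 0 22 [ 434. -169.  109.] [-0.72 -0.11 -0.89  0.39  0.35  2.47]
30 0 30 [ 427. -169.  105.] [-0.73 -0.12 -0.9   0.39  0.35  2.45]
30 0 45 [ 414. -170.   98.] [-0.76 -0.12 -0.93  0.38  0.36  2.43]
30 -40 22 [ 435. -209.  109.] [-0.8  -0.06 -0.84  0.42  0.38  2.39]
30 -40 30 [ 428. -209.  105.] [-0.81 -0.07 -0.86  0.41  0.38  2.37]
30 -40 45 [ 415. -210.   98.] [-0.84 -0.07 -0.88  0.4   0.39  2.34]
30 -130 22 [ 438. -299.  109.] [-0.94  0.06 -0.72  0.48  0.43  2.24]
30 -130 30 [ 431. -299.  105.] [-0.95  0.06 -0.73  0.47  0.43  2.23]
30 -130 45 [ 418. -300.   98.] [-0.98  0.05 -0.75  0.46  0.44  2.2 ]
35 0 22 [ 435. -169.  107.] [-0.76 -0.12 -0.95  0.29  0.42  2.45]
35 0 30 [ 428. -169.  102.] [-0.77 -0.12 -0.96  0.28  0.42  2.44]
35 0 45 [ 416. -170.   94.] [-0.8  -0.13 -0.99  0.27  0.44  2.41]
35 -40 22 [ 436. -209.  107.] [-0.84 -0.07 -0.9   0.32  0.45  2.37]
35 -40 30 [ 429. -209.  102.] [-0.85 -0.07 -0.91  0.31  0.46  2.36]
35 -40 45 [ 417. -210.   94.] [-0.88 -0.07 -0.94  0.3   0.47  2.33]
35 -130 22 [ 439. -299.  107.] [-0.98  0.05 -0.77  0.39  0.51  2.23]
35 -130 30 [ 432. -2
[... 602 characters left out ...]
433. -299.  100.] [-1.03  0.06 -0.83  0.29  0.6   2.2 ]
40 -130 45 [ 422. -299.   90.] [-1.06  0.07 -0.85  0.28  0.61  2.17]
45 0 22 [ 436. -169.  103.] [-0.84 -0.11 -1.06  0.04  0.57  2.44]
45 0 30 [ 431. -169.   98.] [-0.86 -0.1  -1.07  0.03  0.58  2.43]
45 0 45 [ 420. -169.   87.] None
45 -40 22 [ 437. -209.  103.] [-0.92 -0.05 -1.01  0.09  0.61  2.36]
45 -40 30 [ 432. -209.   98.] [-0.94 -0.04 -1.02  0.08  0.62  2.34]
45 -40 45 [ 421. -209.   87.] [-0.97 -0.03 -1.04  0.06  0.63  2.31]
45 -130 22 [ 440. -299.  103.] [-1.06  0.08 -0.86  0.2   0.68  2.21]
45 -130 30 [ 434. -299.   98.] [-1.07  0.08 -0.87  0.19  0.68  2.2 ]
45 -130 45 [ 424. -299.   87.] [-1.09  0.1  -0.89  0.18  0.69  2.17]
```

```bash
python3 - <<'E'
from h import *
b0=np.radians(38)
ctrl.close(40)
P,e=gpose(.085,b0,-1,off=45)
ctrl.move_pose((P+[0,0,110]).tolist(),e.tolist()); st()
ctrl.move_l(P.tolist(),e.tolist(),vel=150); st("pre")
P,e=gpose(.085,b0,-1,off=22); ctrl.move_l(P.tolist(),e.tolist(),vel=100); st("near")
for th in (.085,.15,.25,.4):
    bb=b0+(np.radians(10)-b0)*(th/1.8)
    P,e=gpose(th,bb,-1,off=17); ctrl.move_l(P.tolist(),e.tolist(),vel=120); st(th)
cloud("scene","sg1")
E
```

```text
t20.8 F [-0.5 -0.6  0.7] M [-0.022  0.549  0.03 ] p [ 418.4 -171.2  204. ] op-0.1 yaw-88.3
pre t21.7 F [-0.8 -0.5  0.5] M [-0.016  0.609  0.019] p [ 418.6 -170.8   93. ] op0.2 yaw-88.3
near t22.1 F [ 0.5  0.6 -0.1] M [-0.054  0.593  0.041] p [ 436.1 -169.6  107.3] op0.2 yaw-88.2
0.085 t22.3 F [-0.8  0.7  0.4] M [ 0.059  0.583 -0.019] p [ 438.9 -168.7  109.5] op0.5 yaw-88.3
0.15 t22.6 F [-6.3  0.7  0.3] M [0.122 1.609 0.18 ] p [ 437.5 -167.1  119.4] op0.4 yaw-88.4
0.25 t22.9 F [-11.4   0.9  -0.2] M [0.211 2.54  0.146] p [ 438.6 -165.9  136.1] op-0.2 yaw-88.4
0.4 t23.3 F [-12.8   1.    0.3] M [0.003 2.719 0.1  ] p [ 447.3 -166.4  163.5] op0.1 yaw-88.5
```

```bash
python3 - <<'E'
import cv2
p=cv2.imread("pics/sg1.png")
cv2.imwrite("pics/sg1c.png",cv2.resize(p[150:360,150:400],None,fx=3,fy=2.8,interpolation=cv2.INTER_CUBIC))
E
```

```text
(no output)
```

View pics/sg1c.png

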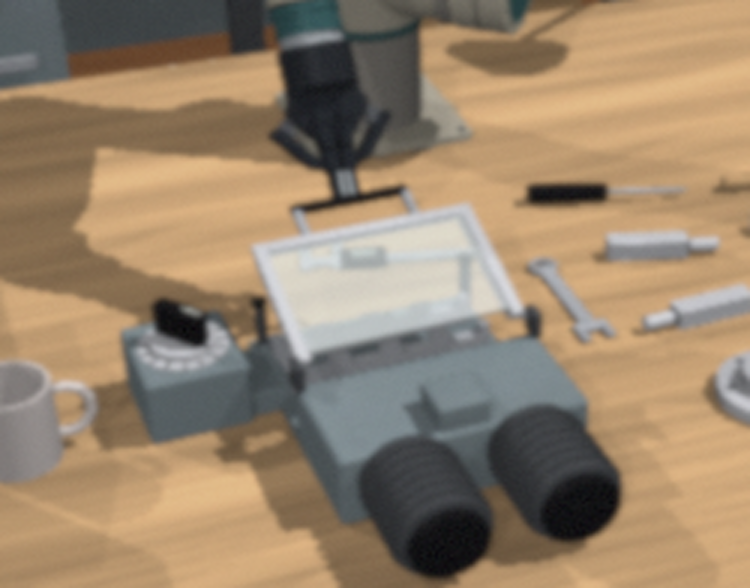

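The guard is rising, with the fingertips behind and under the handle at px (345,190). Continuing.

```bash
python3 - <<'E'
from h import *
b0=np.radians(38)
for th in (.55,.7,.85,1.0,1.15,1.3,1.45,1.6,1.72,1.82):
    bb=b0+(np.radians(10)-b0)*(th/1.8)
    P,e=gpose(th,bb,-1,off=17); ctrl.move_l(P.tolist(),e.tolist(),vel=150); st(th)
    if np.linalg.norm(telemetry.read_ft_force())>40: break
cloud("scene","sg2")
E
```

```text
0.55 t23.7 F [-2.5 -0.2  0.7] M [-0.061  0.999 -0.014] p [ 464.1 -167.8  192.9] op0.2 yaw-88.4
0.7 t24.0 F [ 0.5 -0.6  0.5] M [ 0.016  0.461 -0.012] p [ 482.5 -167.8  217.8] op0.1 yaw-88.3
0.85 t24.4 F [ 0.3 -0.3  0.3] M [ 0.002  0.406 -0.011] p [ 502.  -167.2  238.3] op0.1 yaw-88.3
1.0 t24.7 F [ 0.2  1.2 -0.8] M [-0.01   0.432 -0.022] p [ 524.2 -166.5  255.9] op-0.0 yaw-88.3
1.15 t25.1 F [-0.2  0.3  0.2] M [-0.019  0.352  0.007] p [ 548.8 -165.8  269.9] op-0.0 yaw-88.3
1.3 t25.4 F [-0.  -0.9 -0. ] M [-0.027  0.292 -0.035] p [ 575.2 -164.9  280.3] op-0.0 yaw-88.3
1.45 t25.7 F [-0.4 -0.4  0.1] M [ 0.002  0.265 -0.021] p [ 602.7 -164.1  286.5] op0.1 yaw-88.3
1.6 t26.1 F [-0.3 -0.4 -0.3] M [ 0.03   0.223 -0.   ] p [ 630.9 -163.3  288.7] op-0.2 yaw-88.3
1.72 t26.4 F [-0.1  0.4 -1.7] M [ 0.001  0.21  -0.002] p [ 653.5 -162.6  287.4] op-0.0 yaw-88.3
1.82 t26.6 F [-0.2  0.2  0.7] M [-0.056  0.174  0.007] p [ 672.1 -162.1  284.2] op-0.1 yaw-88.3
```

View pics/sg2.png

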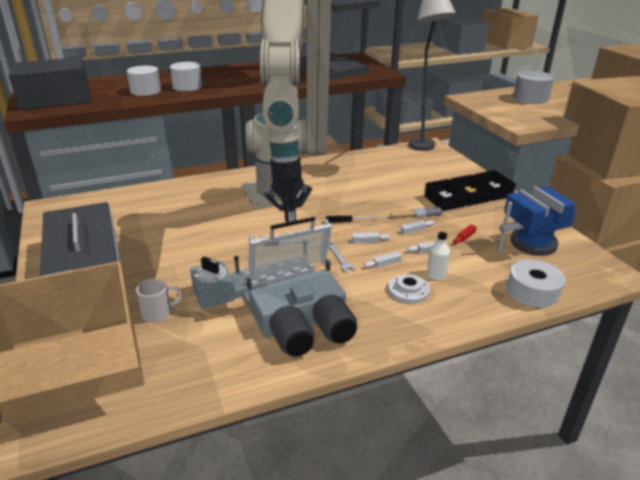

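```bash
python3 - <<'E'
from h import *
i=optics.camera_info("scene")
for th in np.arange(.4,1.2,.1):
    H=HINGE-188*np.cos(th)*MX+188*np.sin(th)*MZ; print(round(th,2),np.round(proj(i,H+50*MY),0),np.round(proj(i,H-50*MY),0))
p=cv2.imread("pics/sg2.png")
cv2.imwrite("pics/sg2c.png",cv2.resize(p[170:300,220:360],None,fx=5,fy=4.5,interpolation=cv2.INTER_CUBIC))
E
```

```text
0.4 [282. 216.] [250. 222.]
0.5 [283. 212.] [251. 219.]
0.6 [284. 209.] [252. 215.]
0.7 [285. 206.] [253. 213.]
0.8 [287. 204.] [254. 210.]
0.9 [289. 202.] [255. 209.]
1.0 [290. 201.] [256. 208.]
1.1 [293. 201.] [258. 208.]
```

View pics/sg2c.png

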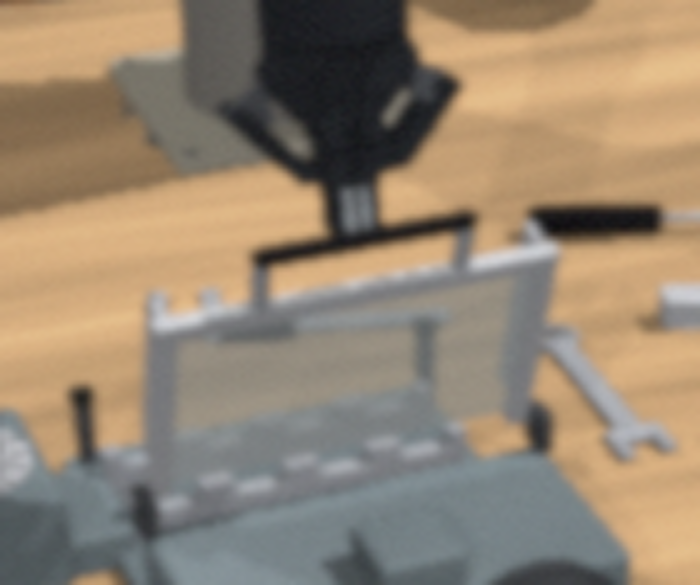

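```bash
python3 - <<'E'
from h import *
i=optics.camera_info("scene")
for th in np.arange(1.1,1.95,.1):
    H=HINGE-188*np.cos(th)*MX+188*np.sin(th)*MZ; print(round(th,2),np.round(proj(i,H+55*MY),0),np.round(proj(i,H-55*MY),0))
E
```

```text
1.1 [294. 201.] [256. 208.]
1.2 [296. 201.] [258. 208.]
1.3 [299. 202.] [260. 209.]
1.4 [301. 204.] [262. 211.]
1.5 [304. 206.] [265. 214.]
1.6 [307. 209.] [267. 217.]
1.7 [309. 213.] [269. 221.]
1.8 [312. 217.] [272. 226.]
1.9 [315. 222.] [274. 231.]
```

The handle ends are at px (272,228) and (315,218), which matches θ≈1.82, so the guard is fully open. I'll back off and measure the open rack.

```bash
python3 - <<'E'
from h import *
p=telemetry.read_eef_pos(); ctrl.move_l([p[0]-90,p[1],p[2]+10],vel=200)
ctrl.open_gripper()
ctrl.move_pose([500,-170,290],down(-88.3)); st()
cloud("wrist","wr"); 
E
```

```text
t28.5 F [ 0.2 -0.   0.1] M [-0.002 -0.028  0.016] p [ 500.1 -170.2  290.1] op85.6 yaw-88.3
```

View pics/wr.png

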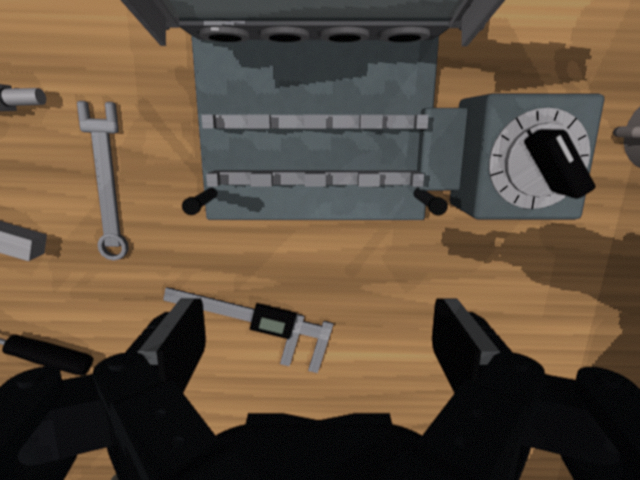

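```bash
python3 - <<'E'
from h import *
f=np.load("pics/wr.npz"); i=dict(fx=f['fx'],fy=f['fy'],cx=f['cx'],cy=f['cy'],extrinsics=f['E']); W=w(i,f['d']);p=f['p']
print("bench",np.median(W[260:280,520:620,2]),"bed",np.median(W[145:160,260:400,2]))
for nm,r in (("near",(170,190)),("far",(112,132))):
    m=np.zeros((480,640),bool); m[r[0]:r[1],198:435]=1; m&=(W[...,2]>28)&(W[...,2]<60)
    q=W[m]; rr=cv2.minAreaRect(q[:,:2].astype(np.float32)); print(nm,len(q),rr); print(np.histogram(q[:,2],bins=np.arange(28,60,2)))
for nm,pts in (("posts",((195,203),(190,207),(435,205),(440,209))),):
    for u,v in pts: print(W[v,u].round(1))
cv2.imwrite("pics/wr_c.png",cv2.resize(p[95:225,185:450],None,fx=3,fy=3,interpolation=cv2.INTER_CUBIC))
E
```

```text
bench -0.3548277338411481 bed 13.825010262892278
near 3085 ((516.5196533203125, -172.03298950195312), (19.437952041625977, 229.63641357421875), 1.7331211566925049)
(array([206,  98, 851, 723,  51,  22,  23,  86, 583, 440,   2,   0,   0,
         0,   0]), array([28, 30, 32, 34, 36, 38, 40, 42, 44, 46, 48, 50, 52, 54, 56, 58]))
far 3083 ((571.9359741210938, -170.39260864257812), (17.59227752685547, 219.36692810058594), 1.9386136531829834)
(array([ 100,   81, 1013,  666,   19,   25,   19,   24,  629,  504,    3,
          0,    0,    0,    0]), array([28, 30, 32, 34, 36, 38, 40, 42, 44, 46, 48, 50, 52, 54, 56, 58]))
[500.3 -62.3  84.2]
[496.5 -57.6  83.7]
[ 505.2 -272.2   85.5]
[ 501.6 -277.2   84.6]
```

View pics/wr_c.png

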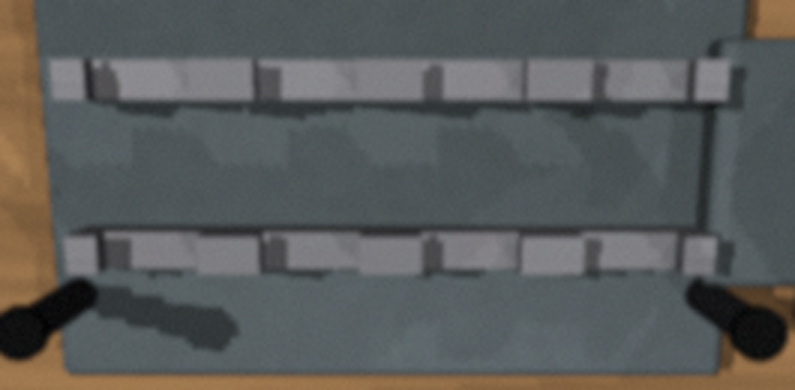

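```bash
cat >> h.py <<'E'
def fit_rack(W):
    from scipy.optimize import minimize
    m=np.zeros(W.shape[:2],bool); m[60:240,120:520]=1
    hi=W[m&(W[...,2]>43.5)&(W[...,2]<49)][:,:2]; lo=W[m&(W[...,2]>31.5)&(W[...,2]<36.5)][:,:2]
    C0=np.array([545.,-170.])
    sel=lambda q:q[(abs(q-C0)<[50,125]).all(1)]
    hi,lo=sel(hi),sel(lo)
    def loc(q,c):
        d=q-c[:2]; ca,sa=np.cos(c[2]),np.sin(c[2]); return d[:,0]*ca+d[:,1]*sa, -d[:,0]*sa+d[:,1]*ca
    def cost(c):
        s=0
        for q,notch in ((hi,False),(lo,True)):
            x,y=loc(q,c); s+=np.minimum(np.maximum(abs(abs(x)-27)-6,0),4).sum()
            dn=np.min(abs(y[:,None]-np.array([-78,-26,26,78])),1)
            s+=np.minimum(np.maximum(dn-16,0),4).sum() if notch else np.minimum(np.maximum(16-dn,0),4).sum()
        return s/(len(hi)+len(lo))
    best=None
    for y0 in (-175,-170,-165,-160):
        r=minimize(cost,[545,y0,.03],method='Nelder-Mead',options=dict(initial_simplex=[[545,y0,.03],[549,y0,.03],[545,y0+4,.03],[545,y0,.05]]))
        if best is None or r.fun<best.fun: best=r
    return best
E
python3 - <<'E'
from h import *
f=np.load("pics/wr.npz"); i=dict(fx=f['fx'],fy=f['fy'],cx=f['cx'],cy=f['cy'],extrinsics=f['E']); W=w(i,f['d'])
r=fit_rack(W); print(r.x,np.degrees(r.x[2]),r.fun)
E
```

```text
[ 5.45689797e+02 -1.65590742e+02  2.87704063e-02] 1.6484228576491529 0.15437151536809693
```

The rack fit gives centre (545.7, -165.6), yaw 1.65°, floor z≈34 and notch tops ≈46. This agrees with the hinge-based estimate. Now the pick and place helpers, starting with the first bar, B at px (388,110) in wb.png.

```bash
cat >> h.py <<'E'
RC=np.array([545.7,-165.6]); RA=np.radians(1.65)
RX=np.array([np.cos(RA),np.sin(RA)]); RY=np.array([-np.sin(RA),np.cos(RA)])
def bars(p,W,zb=0.,verbose=False):
    hsv=cv2.cvtColor(p,cv2.COLOR_BGR2HSV); z=W[...,2]-zb
    m=((z>14)&(z<32)&(hsv[...,1]<70)).astype(np.uint8); out=[]
    n,l,s,c=cv2.connectedComponentsWithStats(m)
    for k in range(1,n):
        if s[k,4]<700: continue
        q=W[l==k]; (cx,cy),wh,a=cv2.minAreaRect(q[:,:2].astype(np.float32))
        if not(112<max(wh)<136 and 20<min(wh)<34): 
            if verbose: print("rej",c[k].round(),np.round(wh,1)); 
            continue
        t=q[q[:,2]-zb>22.5]; (mx,my),wh2,a2=cv2.minAreaRect(t[:,:2].astype(np.float32))
        ang=np.radians(a2 if wh2[0]>wh2[1] else a2+90); d=np.array([np.cos(ang),np.sin(ang)])
        if d@(np.array([cx,cy])-[mx,my])<0: d=-d
        out.append(dict(mid=np.array([mx,my]),dir=d,ang=np.degrees(np.arctan2(d[1],d[0])),wh=np.round(wh,1),wh2=np.round(wh2,1),top=round(float(np.median(t[:,2])),1),px=c[k].round()))
    return out
def pick_yaw(ang):  # place yaw 91.65; rotate back
    y=91.65-(1.65-ang); return (y+180)%360-180
def see(est,ang,z=240,save=None):
    ctrl.move_pose([est[0],est[1],z],down(pick_yaw(ang)))
    p,W,i=cloud("wrist",save); bs=bars(p,W)
    b=min(bs,key=lambda b:np.linalg.norm(b['mid']-est)) if bs else None
    print("see",b); return b
def pick(b,ztcp,g=5.,squeeze=60):
    P=b['mid']+g*b['dir']; o=down(pick_yaw(b['ang']))
    ctrl.move_l([P[0],P[1],ztcp+60],o,vel=250); ctrl.move_l([P[0],P[1],ztcp],o,vel=120)
    ctrl.close(squeeze); st("grip"); ctrl.move_l([P[0],P[1],ztcp+30],o,vel=120); st("lift")
def carry(ys,ztcp,g=5.,x=0.):
    "ztcp = grasp tcp height above what bar lay on"
    P=RC+RX*(g+x)+RY*ys; o=down(91.65)
    p=telemetry.read_eef_pos(); ctrl.move_l([p[0],p[1],200],vel=250)
    ctrl.move_pose([450,60,210],o); st("way")
    ctrl.move_pose([P[0],P[1],34+ztcp+50],o); st("above")
    return P,o
E
python3 - <<'E'
from h import *
b=see(np.array([584.4,187.0]),-86.9,save="pB")
E
```

```text
see {'mid': array([584.55621338, 187.60926819]), 'dir': array([ 0.04423717, -0.99902106]), 'ang': np.float64(-87.46456933021545), 'wh': array([ 24.7, 124.7]), 'wh2': array([24.7, 89.2]), 'top': 24.7, 'px': array([318., 211.])}
```

View pics/pB.png

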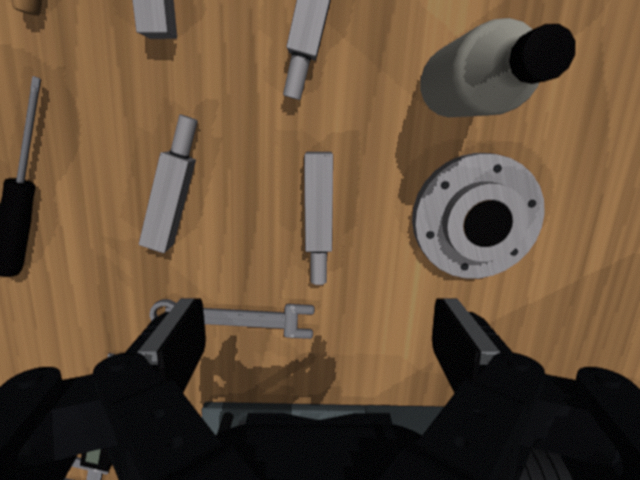

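Bar B is centred at (318,211) with its spigot towards -y, and the hub is well clear at 97 px. I'll pick it deep and put it in notch -78.

```bash
python3 - <<'E'
from h import *
b=dict(mid=np.array([584.56,187.61]),dir=np.array([.04424,-.99902]),ang=-87.46)
pick(b,22)
P,o=carry(-78,22)
cloud("wrist","cB")
E
```

```text
grip t32.0 F [-0.2 -1.1  4.1] M [0.001 0.092 0.02 ] p [585.4 182.7  22.6] op24.0 yaw2.5
lift t32.4 F [-0.4 -0.5 -2.2] M [ 0.015  0.031 -0.054] p [585.  182.7  52.2] op23.7 yaw2.5
way t34.7 F [ 0.3 -0.3 -1.6] M [ 0.024  0.014 -0.019] p [449.9  60.1 209.4] op23.7 yaw91.6
above t36.0 F [ 0.6 -0.2 -1.6] M [-0.023 -0.044  0.033] p [ 553.1 -242.4  106.4] op23.6 yaw91.7
```

View pics/cB.png

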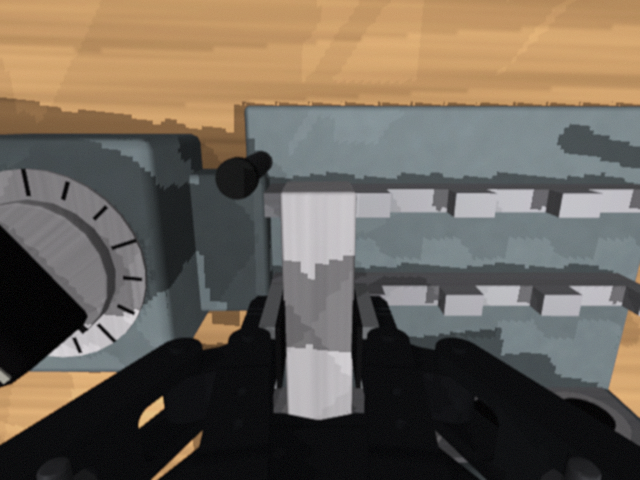

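```bash
python3 - <<'E'
from h import *
f=np.load("pics/wr.npz"); i=dict(fx=f['fx'],fy=f['fy'],cx=f['cx'],cy=f['cy'],extrinsics=f['E']); W=w(i,f['d'])
for v in (120,150,175): print([ (W[v,u].round(0)).tolist() for u in (425,432,440,450,460)])
E
```

```text
[[576.0, -266.0, 47.0], [577.0, -278.0, 29.0], [577.0, -285.0, 29.0], [578.0, -295.0, 28.0], [578.0, -304.0, 29.0]]
[[549.0, -273.0, 30.0], [549.0, -280.0, 30.0], [549.0, -288.0, 30.0], [549.0, -298.0, 31.0], [550.0, -308.0, 29.0]]
[[524.0, -276.0, 29.0], [525.0, -283.0, 30.0], [525.0, -291.0, 31.0], [525.0, -301.0, 29.0], [525.0, -311.0, 30.0]]
```

```bash
cat >> h.py <<'E'
def lower(P,o,ztcp,lift=0.5):
    z=34+ztcp+lift
    ctrl.move_l([P[0],P[1],z+12],o,vel=120); st("entry")
    for dz in (8,4,2,0):
        ctrl.move_l([P[0],P[1],z+dz],o,vel=40)
        F=telemetry.read_ft_force()
        if abs(F[2])>15 or np.hypot(F[0],F[1])>15: st("CONTACT %g"%dz); return False
    st("down"); return True
def release(P,o,ztcp):
    ctrl.open_gripper(); st("open"); ctrl.move_l([P[0],P[1],34+ztcp+90],o,vel=200)
E
python3 - <<'E'
from h import *
P=RC+RX*5+RY*-78; o=down(91.65)
if lower(P,o,22):
    release(P,o,22); cloud("wrist","rB")
E
```

```text
entry t36.5 F [ 0.1 -0.5 -1.5] M [-0.019  0.005 -0.008] p [ 552.7 -242.6   68.4] op23.5 yaw91.7
down t37.5 F [ 0.3 -0.3 -1.5] M [-0.032 -0.075 -0.028] p [ 553.2 -243.6   56.6] op23.7 yaw91.6
open t38.1 F [-0.4  1.5  0.5] M [ 0.05   0.015 -0.059] p [ 552.9 -243.4   56.5] op85.5 yaw91.7
```

View pics/rB.png

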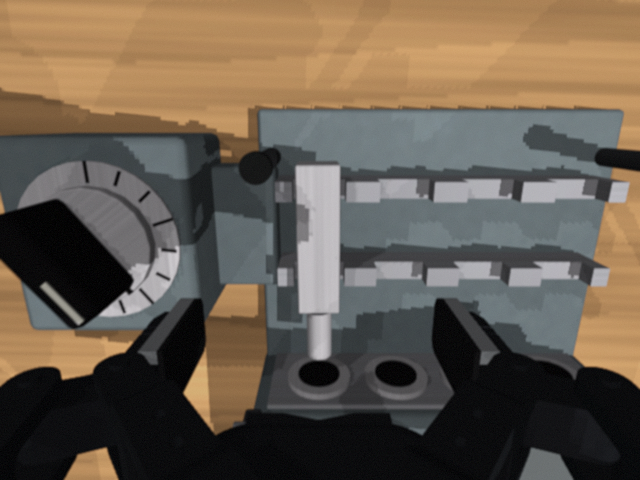

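Bar B is in notch -78, with its spigot opposite its port at (320,373). Next is bar D into notch +26.

```bash
python3 - <<'E'
from h import *
i=dict(np.load("pics/rB.npz")); 
f=i; ii=dict(fx=f['fx'],fy=f['fy'],cx=f['cx'],cy=f['cy'],extrinsics=f['E']); W=w(ii,f['d'])
for b in bars(f['p'],W,34,True): print(b,"rack x,y",((b['mid']-RC)@RX).round(1),((b['mid']-RC)@RY).round(1))
b=see(np.array([444.,179.]),73.4,save="pD")
if b is not None and b['wh2'][0]+b['wh2'][1]>110:
    pick(b,22); P,o=carry(26,22); cloud("wrist","cD")
E
```

```text
rej [201. 221.] [107.9  11. ]
rej [355. 388.] [ 11.7 128.6]
{'mid': array([ 548.09533691, -243.83360291]), 'dir': array([0.9992036 , 0.03990197]), 'ang': np.float64(2.2868216037750244), 'wh': array([125.4,  25.1]), 'wh2': array([90.2, 25.1]), 'top': 58.8, 'px': array([318., 251.])} rack x,y 0.1 -78.3
see {'mid': array([442.75027466, 178.8964386 ]), 'dir': array([0.29458777, 0.95562443]), 'ang': np.float64(72.86717987060547), 'wh': array([125.4,  24.7]), 'wh2': array([89.5, 24.7]), 'top': 24.8, 'px': array([319., 213.])}
grip t42.5 F [ 0.7 -0.3  4.7] M [-0.075  0.116  0.005] p [444.9 183.8  22.6] op23.5 yaw162.9
lift t42.9 F [-0.3 -0.3 -2.8] M [ 0.035  0.041 -0.035] p [444.4 183.7  52. ] op23.7 yaw162.9
way t44.5 F [-0.4  0.4 -1.3] M [0.057 0.011 0.013] p [449.   60.2 208.5] op23.6 yaw91.7
above t45.5 F [ 0.3  0.3 -1.2] M [ 0.011  0.035 -0.024] p [ 549.7 -138.4  106.3] op23.8 yaw91.7
```

View pics/pD.png

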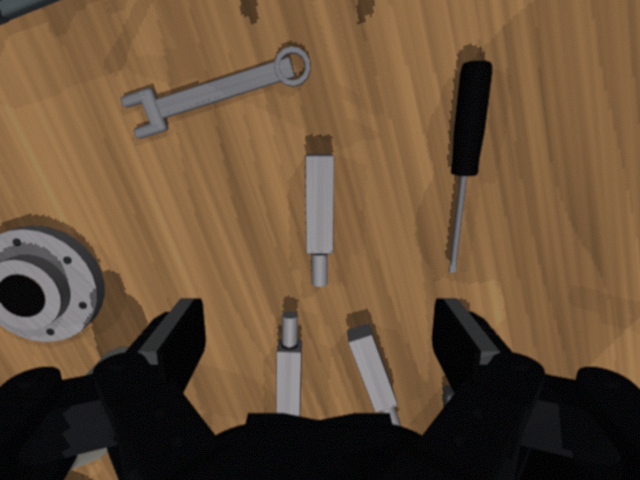

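View pics/cD.png

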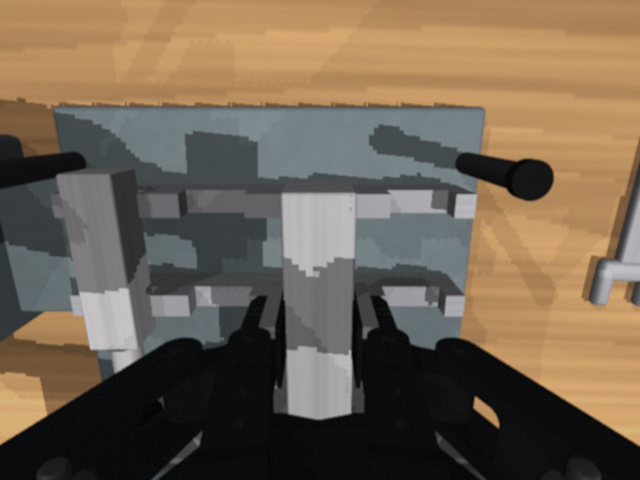

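```bash
python3 - <<'E'
from h import *
P=RC+RX*5+RY*26; o=down(91.65)
if lower(P,o,22):
    release(P,o,22); p,W,i=cloud("wrist","rD")
    for b in bars(p,W,34): print(b['ang'],b['wh'],b['wh2'],b['top'],"rack x,y",((b['mid']-RC)@RX).round(1),((b['mid']-RC)@RY).round(1))
E
```

```text
entry t46.0 F [ 0.2 -1.  -1.3] M [-0.003  0.022 -0.003] p [ 549.7 -138.7   68.7] op23.2 yaw91.7
down t47.0 F [ 0.5 -0.2 -0.3] M [ 0.016 -0.044  0.026] p [ 550.3 -139.6   56.6] op23.9 yaw91.7
open t47.7 F [-0.3  0.6 -0.3] M [ 0.019 -0.028 -0.047] p [ 550.  -139.5   56.5] op85.5 yaw91.6
1.9824429750442503 [125.7  25. ] [90.1 25. ] 58.8 rack x,y 0.3 25.9
```

View pics/rD.png

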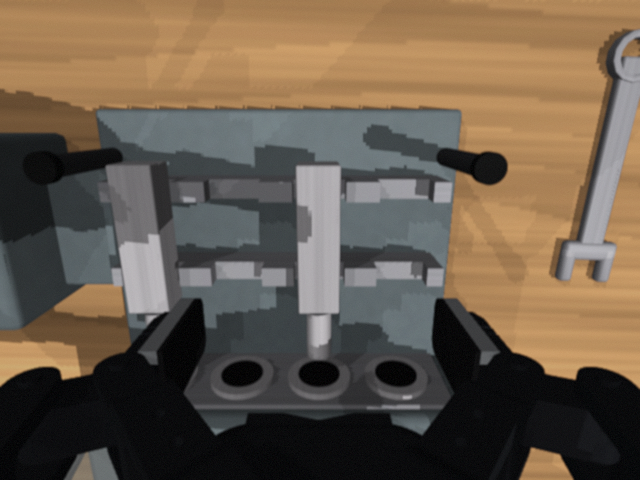

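```bash
python3 - <<'E'
from h import *
def T(n,pos,yaw):
    f=np.load(f"pics/{n}.npz"); ii=dict(fx=f['fx'],fy=f['fy'],cx=f['cx'],cy=f['cy'],extrinsics=f['E']); W=w(ii,f['d'])
    M=R.from_euler('xyz',down(yaw)).as_matrix(); return (W-pos)@M, f['d']
X,d=T("rD",[550.0,-139.5,146.],91.65)
for u,v in ((203,300),(198,305),(180,320),(160,340),(145,358),(185,340),(190,350),(170,365),(455,320),(470,335),(490,352),(100,400),(60,400)): print(u,v,X[v,u].round(1),d[v,u].round(0))
m=(d>0)&(X[...,2]<30)&(X[...,2]>-40)&(abs(X[...,0])<70)
print("open: z max hist",np.histogram(X[m][:,2],bins=range(-40,31,4)))
for lo in range(-24,24,4):
    q=X[m&(X[...,2]>lo)&(X[...,2]<lo+4)]
    if len(q): print(lo,len(q),"|x|",np.abs(q[:,0]).min().round(1),np.abs(q[:,0]).max().round(1),"y",q[:,1].min().round(1),q[:,1].max().round(1))
X,d=T("cD",[549.7,-138.4,106.3],91.65)
m=(d>0)&(X[...,2]<30)&(X[...,2]>-60)&(abs(X[...,0])<70)&(abs(X[...,0])>14)&(abs(X[...,1])<40)
print("grip")
for lo in range(-60,28,4):
    q=X[m&(X[...,2]>lo)&(X[...,2]<lo+4)]
    if len(q): print(lo,len(q),"|x|",np.abs(q[:,0]).min().round(1),np.abs(q[:,0]).max().round(1),"y",q[:,1].min().round(1),q[:,1].max().round(1))
E
```

```text
203 300 [-83.8  52.  131.2] 280.0
198 305 [-42.5  -9.7  -1.4] 136.0
180 320 [-43.8 -11.6 -15.5] 122.0
160 340 [-45.6 -11.4 -27. ] 111.0
145 358 [-44.7 -13.3 -38.7] 99.0
185 340 [-42.8  -4.6 -15.8] 123.0
190 350 [-42.7   1.  -12.8] 128.0
170 365 [-42.5  -4.9 -29.6] 110.0
455 320 [ 42.8 -12.2 -16.5] 121.0
470 335 [ 43.9 -12.4 -25.9] 112.0
490 352 [ 46.9 -11.2 -32.7] 105.0
100 400 [-52.7  -7.1 -46.8] 93.0
60 400 [-62.   -7.5 -47.3] 92.0
open: z max hist (array([ 834, 1037,  808, 1018, 1109, 1036,  962,  862,  773,  639,  375,
         32,    0,    0,    0,    0,    0]), array([-40, -36, -32, -28, -24, -20, -16, -12,  -8,  -4,   0,   4,   8,
        12,  16,  20,  24,  28]))
-24 1109 |x| 42.0 56.8 y -12.8 10.7
-20 1036 |x| 42.1 56.5 y -12.7 10.5
-16 962 |x| 42.1 56.5 y -12.6 10.9
-12 862 |x| 42.1 56.5 y -12.8 10.7
-8 773 |x| 42.2 56.3 y -12.6 10.5
-4 639 |x| 42.1 54.9 y -12.5 10.5
0 375 |x| 42.1 49.2 y -11.8 10.0
4 32 |x| 42.6 43.1 y -8.6 9.2
grip
-60 5522 |x| 14.0 59.0 y -18.7 7.7
-56 4922 |x| 14.0 56.3 y -18.4 11.9
-52 3477 |x| 14.0 54.1 y -18.3 13.2
-48 2937 |x| 14.2 52.4 y -17.0 12.6
-44 3533 |x| 14.0 50.1 y -13.5 12.6
-40 6532 |x| 14.0 48.6 y -15.0 12.1
-36 2133 |x| 14.0 46.1 y -14.6 11.1
-32 1478 |x| 14.0 43.7 y -14.7 7.8
-28 721 |x| 14.0 40.5 y -14.5 1.9
-24 243 |x| 14.0 29.4 y -12.8 10.3
-20 212 |x| 14.0 18.6 y -12.2 -6.5
-16 224 |x| 14.0 25.5 y -12.1 -6.8
-12 358 |x| 14.0 25.5 y -12.0 -6.4
-8 321 |x| 14.0 25.5 y -12.0 -6.7
-4 305 |x| 14.1 25.6 y -12.3 -6.4
0 279 |x| 14.1 25.7 y -12.1 -6.3
4 238 |x| 14.0 25.3 y -11.9 -6.7
8 176 |x| 14.0 24.5 y -12.0 -6.7
12 32 |x| 14.1 18.6 y -11.7 -11.0
```

Finger geometry from the depth image: the open tips stand at tool z≈4.5, the gripping tips at ≈14.5, and the backs are chamfered. A 7 mm grip released at TCP z≈67.5 therefore clears a neighbouring bar. Bar A goes to notch +78 with the shallow grip.

```bash
python3 - <<'E'
from h import *
ctrl.move_pose([450,60,220],down(91.65))
b=see(np.array([572.7,355.8]),-101.9,save="pA")
if b is not None and np.linalg.norm(b['mid']-[572.7,355.8])<60:
    pick(b,32.5,squeeze=80); P,o=carry(78,32.5); cloud("wrist","cA")
E
```

```text
see {'mid': array([530.80761719, 356.57501221]), 'dir': array([-0.31808368, -0.94806264]), 'ang': np.float64(-108.54707336425783), 'wh': array([125.2,  25.1]), 'wh2': array([90.2, 25.1]), 'top': 24.8, 'px': array([273., 220.])}
grip t53.3 F [-0.7  0.   4.4] M [-0.115  0.185 -0.019] p [529.7 352.1  33.3] op22.4 yaw-18.5
lift t53.7 F [ 0.5  0.1 -2.3] M [-0.021  0.001 -0.01 ] p [529.4 351.9  62.5] op22.6 yaw-18.5
way t56.4 F [-0.5  0.5 -1.4] M [-0.015  0.009  0.015] p [450.   60.1 209.7] op22.1 yaw91.6
above t57.2 F [ 0.2  0.5 -1.9] M [ 0.047 -0.041  0.001] p [548.  -86.7 116.7] op22.7 yaw91.7
```

View pics/pA.png

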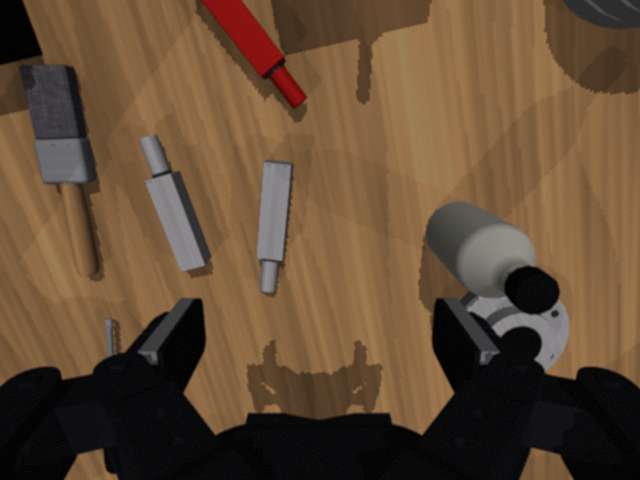

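View pics/cA.png

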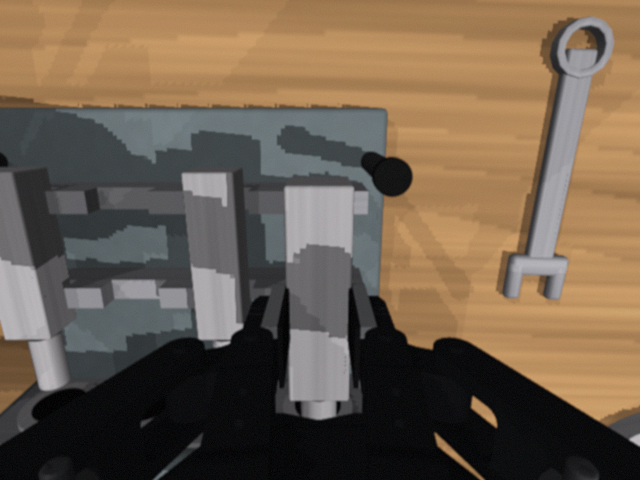

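Bar A had been knocked about 42 mm. It was re-detected at (273,220) and picked. Before lowering I'll check that it is held level.

```bash
python3 - <<'E'
from h import *
f=np.load("pics/cA.npz"); ii=dict(fx=f['fx'],fy=f['fy'],cx=f['cx'],cy=f['cy'],extrinsics=f['E']); W=w(ii,f['d'])
for v in (195,220,250,280,300,330,370): print(W[v,318].round(1))
P=RC+RX*5+RY*78; o=down(91.65)
if lower(P,o,32.5,lift=1.0):
    release(P,o,32.5); p,W,i=cloud("wrist","rA")
    for b in bars(p,W,34): print(b['ang'],b['wh'],b['wh2'],b['top'],"rack x,y",((b['mid']-RC)@RX).round(1),((b['mid']-RC)@RY).round(1))
E
```

```text
[501.4 -88.4 107.3]
[510.5 -88.1 107.7]
[521.6 -87.8 108.2]
[533.8 -87.4 107.5]
[542.  -87.2 107.6]
[555.  -86.8 107.2]
[572.5 -86.3 108.2]
entry t57.8 F [ 0.1  0.9 -2.1] M [ 0.05  -0.026 -0.026] p [548.1 -86.6  79.9] op22.1 yaw91.7
down t58.8 F [-0.7  0.4 -2.9] M [0.049 0.008 0.006] p [548.4 -87.5  67.4] op22.5 yaw91.7
open t59.4 F [0.  5.  3.8] M [ 0.91   0.008 -0.017] p [548.9 -86.5  68.1] op85.2 yaw91.7
2.1375477313995366 [125.9  27. ] [89.7 26.9] 58.6 rack x,y 0.2 -77.9
1.8166791200637817 [125.6  25.5] [89.7 25.5] 58.7 rack x,y 0.1 27.3
1.663481593132019 [125.8  25. ] [89.6 25. ] 58.8 rack x,y -0.6 78.0
```

View pics/rA.png

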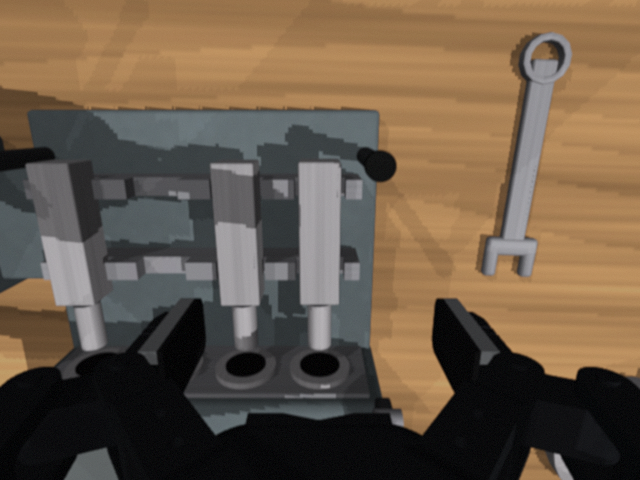

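Bar A is seated, with its top at 58.6–58.8 level with the others. The opening finger brushed the neighbour's top with about 6 N, so the last release will be 3 mm higher. Bar C goes to notch -26.

```bash
python3 - <<'E'
from h import *
ctrl.move_pose([450,60,220],down(91.65))
b=see(np.array([441.1,364.1]),92.97,save="pC")
if b is not None and np.linalg.norm(b['mid']-[441.1,364.1])<60:
    pick(b,34,squeeze=80); P,o=carry(-26,34); p,W,i=cloud("wrist","cC")
    for v in (195,220,250,280,300,330,370): print(W[v,318].round(1))
E
```

```text
see {'mid': array([440.81124878, 363.78320312]), 'dir': array([-0.06028287,  0.99818133]), 'ang': np.float64(93.45604968070984), 'wh': array([ 24.4, 124.8]), 'wh2': array([24.4, 89.4]), 'top': 24.8, 'px': array([319., 214.])}
grip t64.0 F [-2.2 -0.9  5.5] M [-0.18   0.214 -0.014] p [440.9 369.   34.8] op22.0 yaw-176.5
lift t64.4 F [-0.1  0.1 -2.4] M [-0.021  0.025  0.015] p [440.7 368.9  64. ] op22.0 yaw-176.5
way t66.3 F [ 0.7 -0.2 -2.3] M [ 0.011 -0.005  0.002] p [449.6  60.4 209.1] op22.1 yaw91.7
above t67.4 F [ 0.2  0.  -1.2] M [ 0.022 -0.023  0.054] p [ 551.4 -190.2  118.3] op22.2 yaw91.7
[ 505.1 -191.9  108.1]
[ 514.2 -191.6  108.1]
[ 525.8 -191.3  107.7]
[ 537.9 -190.9  107.6]
[ 545.9 -190.6  108.2]
[ 558.7 -190.2  108.5]
[ 577.5 -189.7  107.7]
```

View pics/pC.png

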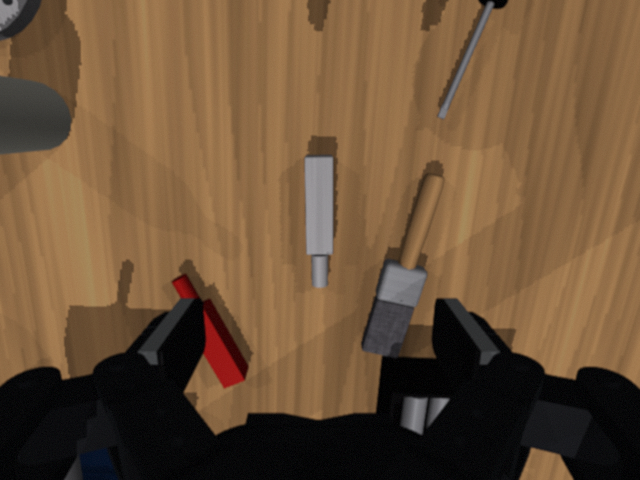

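View pics/cC.png

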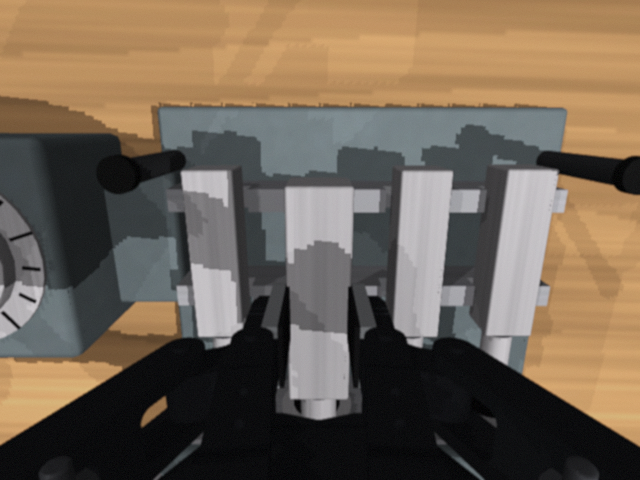

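```bash
python3 - <<'E'
from h import *
P=RC+RX*5+RY*-26; o=down(91.65)
if lower(P,o,34,lift=2.7):
    release(P,o,34); p,W,i=cloud("wrist","rC")
    for b in bars(p,W,34): print(b['ang'],b['wh'],b['wh2'],b['top'],"rack x,y",((b['mid']-RC)@RX).round(1),((b['mid']-RC)@RY).round(1))
E
```

```text
entry t67.9 F [-0.6 -0.3 -2. ] M [0.021 0.019 0.068] p [ 551.1 -190.5   82.6] op22.3 yaw91.7
down t68.9 F [ 0.1 -0.  -1.5] M [-0.027 -0.032 -0.04 ] p [ 551.3 -191.4   70.5] op22.0 yaw91.6
open t69.5 F [-0.9 -0.1  0. ] M [0.019 0.012 0.084] p [ 551.5 -191.5   70.7] op85.5 yaw91.6
2.0528759956359863 [125.4  25.6] [90.3 25.4] 58.7 rack x,y 0.3 -78.2
1.5974302291870115 [125.4  25.1] [89.8 25.1] 58.7 rack x,y -0.2 -26.0
1.6716824769973755 [125.4  25.6] [89.5 25.5] 58.8 rack x,y -0.3 27.3
```

View pics/rC.png

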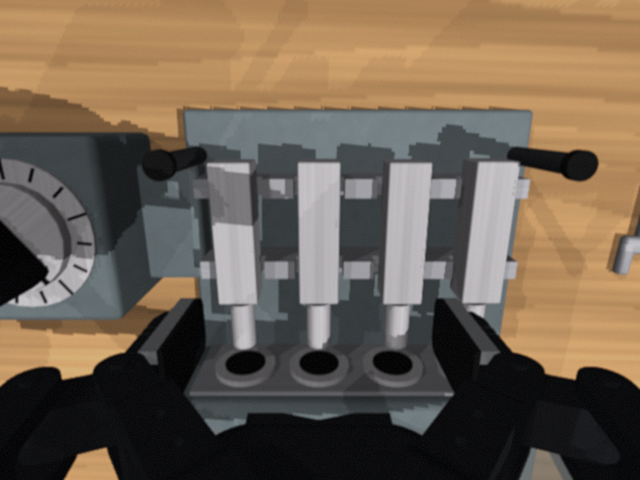

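All four bars are seated, with every top at about 58.7 and x within ±0.4 mm. I'll check flatness, then shut the guard from behind the handle.

```bash
python3 - <<'E'
from h import *
for n in ("rC","rA"):
    f=np.load(f"pics/{n}.npz"); ii=dict(fx=f['fx'],fy=f['fy'],cx=f['cx'],cy=f['cy'],extrinsics=f['E']); W=w(ii,f['d']).reshape(-1,3)
    X=(W[:,:2]-RC)@RX; Y=(W[:,:2]-RC)@RY
    for y in (-78,-26,26,78):
        m=(abs(X)<43)&(abs(Y-y)<9)&(W[:,2]>50)&(W[:,2]<70)
        if m.sum()>300:
            A=np.c_[X[m],Y[m]-y,np.ones(m.sum())]; k=np.linalg.lstsq(A,W[m,2],rcond=None)[0]; print(n,y,m.sum(),"slope x,y deg",np.degrees(k[:2]).round(2),"z",k[2].round(2))
for th,b,off,dz in ((1.82,5,50,60),(1.82,5,50,0),(1.82,5,17,0),(.9,22,17,0),(0,40,17,0),(0,40,50,0)):
    P,e=gpose(th,np.radians(b),1,off=off,flip=-1); P[2]+=dz; q=ctrl.inverse_kinematics(P.tolist(),e.tolist()); print(th,P.round(0),None if q is None else np.round(q,2))
E
```

```text
rC -78 4043 slope x,y deg [-0.08  0.06] z 58.75
rC -26 4041 slope x,y deg [-0.01 -0.  ] z 58.79
rC 26 4036 slope x,y deg [-0.04  0.03] z 58.85
rC 78 4037 slope x,y deg [-0.08  0.01] z 58.88
rA -78 4105 slope x,y deg [-0.06  0.11] z 58.64
rA 26 4077 slope x,y deg [-0.08  0.2 ] z 58.73
rA 78 4076 slope x,y deg [-0.07  0.  ] z 58.81
1.82 [ 740. -160.  352.] [-0.31  0.44  0.41  1.46  0.03 -0.34]
1.82 [ 740. -160.  292.] [-0.31  0.44  0.3   1.34  0.03 -0.34]
1.82 [ 707. -161.  289.] [-0.32  0.38  0.2   1.31  0.03 -0.35]
0.9 [ 540. -166.  258.] [-0.51 -0.05 -0.43  0.86  0.19 -0.5 ]
0 [ 465. -168.  114.] [-0.73 -0.09 -0.96  0.16  0.46 -0.63]
0 [ 490. -167.  136.] [-0.68 -0.1  -0.9   0.2   0.43 -0.59]
```

```bash
python3 - <<'E'
from h import *
p=telemetry.read_eef_pos(); ctrl.move_l([p[0]-20,p[1]+20,360],vel=250); ctrl.close(40)
P,e=gpose(1.82,np.radians(5),1,off=50,flip=-1)
ctrl.move_l([P[0],P[1],360],e.tolist(),vel=250); ctrl.move_l(P.tolist(),e.tolist(),vel=150); st("behind")
for th in (1.82,1.75,1.6,1.45,1.3):
    b=np.radians(40-35*th/1.82)
    P,e=gpose(th,b,1,off=17,flip=-1); ctrl.move_l(P.tolist(),e.tolist(),vel=150); st(th)
cloud("scene","sg3")
E
python3 - <<'E'
import cv2
p=cv2.imread("pics/sg3.png")
cv2.imwrite("pics/sg3c.png",cv2.resize(p[150:300,200:360],None,fx=4.5,fy=4,interpolation=cv2.INTER_CUBIC))
E
```

```text
behind t73.5 F [-0.6  0.5  0.9] M [-0.003  0.1    0.05 ] p [ 739.3 -160.2  292.5] op0.4 yaw91.7
1.82 t73.8 F [ 1.1  0.4 -0. ] M [ 0.002  0.096 -0.049] p [ 707.4 -161.3  290.9] op-0.3 yaw91.7
1.75 t74.1 F [-0.5  0.6 -0.1] M [0.021 0.116 0.024] p [ 694.2 -161.5  292.9] op0.0 yaw91.7
1.6 t74.4 F [ 0.5 -0.1 -0.1] M [ 0.009  0.191 -0.012] p [ 665.2 -162.2  295.7] op0.1 yaw91.7
1.45 t74.8 F [ 0.9 -0.7  0.2] M [-0.05   0.207 -0.022] p [ 636.7 -163.   294.7] op-0.0 yaw91.7
1.3 t75.1 F [ 0.4 -0.3  0.6] M [-0.024  0.279  0.021] p [ 608.7 -163.8  290. ] op0.2 yaw91.7
```

View pics/sg3c.png

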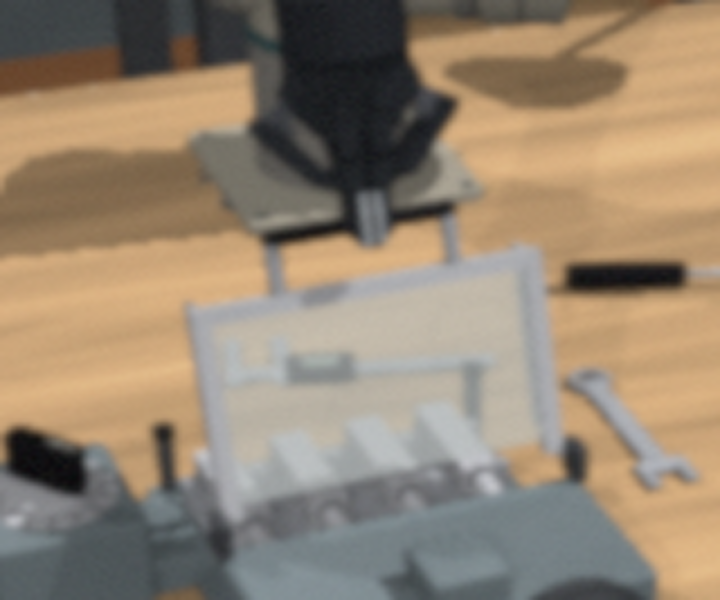

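The guard is following, with the fingertips in front of the handle at px (372,215). Continuing down.

```bash
python3 - <<'E'
from h import *
for th in (1.15,1.0,.85,.7,.55,.4,.28,.18,.1,.04,0,-.03):
    b=np.radians(40-35*th/1.82)
    P,e=gpose(th,b,1,off=17,flip=-1); ctrl.move_l(P.tolist(),e.tolist(),vel=130 if th>.2 else 60); st(th)
    if np.linalg.norm(telemetry.read_ft_force())>35: break
cloud("scene","sg4")
E
python3 - <<'E'
import cv2
p=cv2.imread("pics/sg4.png")
cv2.imwrite("pics/sg4c.png",cv2.resize(p[150:300,200:360],None,fx=4.5,fy=4,interpolation=cv2.INTER_CUBIC))
E
```

```text
1.15 t75.5 F [0.  0.  0.3] M [0.043 0.285 0.068] p [ 581.6 -164.7  281.4] op0.2 yaw91.7
1.0 t75.9 F [0.6 0.6 0.4] M [ 0.001  0.348 -0.014] p [ 556.2 -165.4  268.8] op0.4 yaw91.7
0.85 t76.3 F [0.6 0.1 0.6] M [-0.026  0.417 -0.068] p [ 533.1 -166.1  252.6] op0.1 yaw91.7
0.7 t76.6 F [ 0.2 -0.5  0.4] M [-0.015  0.452  0.006] p [ 512.7 -166.8  233.2] op0.0 yaw91.7
0.55 t77.0 F [ 0.8 -1.  -0. ] M [-0.047  0.495 -0.003] p [ 495.5 -167.3  211. ] op-0.1 yaw91.7
0.4 t77.4 F [-0.1  0.1  0.4] M [-0.023  0.527 -0.022] p [ 482.  -167.8  186.7] op0.2 yaw91.7
0.28 t77.7 F [1.1 0.2 0.2] M [-0.004  0.592  0.019] p [ 473.8 -168.   165.9] op0.2 yaw91.7
0.18 t78.2 F [ 2.5 -0.7 -0.2] M [-0.061  0.223 -0.072] p [ 469.4 -168.4  148.4] op0.0 yaw91.7
0.1 t78.5 F [ 2.8 -0.3  1.2] M [-0.039  0.138 -0.053] p [ 466.6 -168.3  133.3] op0.1 yaw91.7
0.04 t78.9 F [ 4.   0.5 -0.2] M [-0.102  0.038 -0.056] p [ 465.6 -168.5  122.2] op0.2 yaw91.7
0 t79.2 F [ 4.7 -0.4  0.6] M [-0.09  -0.181 -0.052] p [ 465.4 -168.6  115. ] op-0.0 yaw91.7
-0.03 t79.4 F [6.5 0.2 2.5] M [-0.011 -0.759 -0.018] p [ 466.7 -169.2  111. ] op0.4 yaw91.8
```

View pics/sg4c.png

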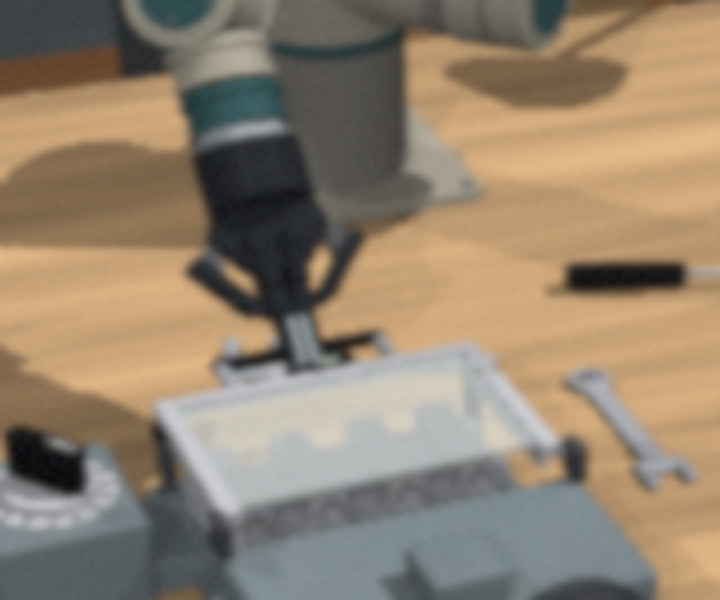

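```bash
python3 - <<'E'
from h import *
P0,e=gpose(-.03,np.radians(40),1,off=17,flip=-1)
n=np.cos(np.radians(40))*MX+np.sin(np.radians(40))*MZ
ctrl.move_l((P0+[0,0,60]).tolist(),vel=150)
H=HINGE-188*MX
o=down(91.7)
ctrl.move_pose([H[0],H[1],160],o); st("over")
for z in (128,124,122,121,120,119,118,117,116,115,114):
    ctrl.move_l([H[0],H[1],z],vel=40); F=telemetry.read_ft_force()[2]
    if abs(F)>1.5: st(z)
    if F>18: break
ctrl.pause(.2)
ctrl.move_l([H[0],H[1],180],vel=150)
ctrl.move_pose([480,-190,330],down(-90)); st("view")
cloud("wrist","wf"); 
f=np.load("pics/wf.npz"); ii=dict(fx=f['fx'],fy=f['fy'],cx=f['cx'],cy=f['cy'],extrinsics=f['E']); W=w(ii,f['d'])
hp=proj(ii,H+6*MZ); print(hp); u,v=int(hp[0]),int(hp[1])
m=(f['p'].max(-1)<60)&(W[...,2]>85)&(W[...,2]<130); m[:, :u-50]=0; m[:,u+50:]=0; m[:v-25]=0; m[v+25:]=0
q=W[m]; print(len(q),cv2.minAreaRect(q[:,:2].astype(np.float32)),np.percentile(q[:,2],[50,95]))
E
```

```text
over t80.7 F [-0.6  0.3 -0.6] M [-0.034  0.021 -0.021] p [ 454.8 -167.5  157.9] op0.1 yaw91.7
120 t82.7 F [-1.6  0.4  5.7] M [ 0.206  0.399 -0.042] p [ 456.2 -168.4  120.8] op-0.1 yaw91.7
119 t82.9 F [-3.8  1.8 10.3] M [ 0.325  0.769 -0.006] p [ 456.2 -168.5  120.7] op-0.3 yaw91.7
118 t83.2 F [-5.7  2.9 17.9] M [0.659 1.178 0.027] p [ 456.3 -168.5  120.5] op-0.1 yaw91.7
117 t83.4 F [-8.1  4.  23.8] M [0.822 1.633 0.034] p [ 456.3 -168.5  120.4] op0.0 yaw91.7
view t86.8 F [ 0.2  0.5 -0.1] M [0.007 0.04  0.003] p [ 479.9 -189.9  329.7] op0.1 yaw-90.0
(np.float64(295.3583365273266), np.float64(226.8245034370143))
1127 ((456.01824951171875, -167.11404418945312), (11.166510581970215, 95.09039306640625), 1.8938828706741333) [103.05466846 104.59458653]
```

View pics/wf.png

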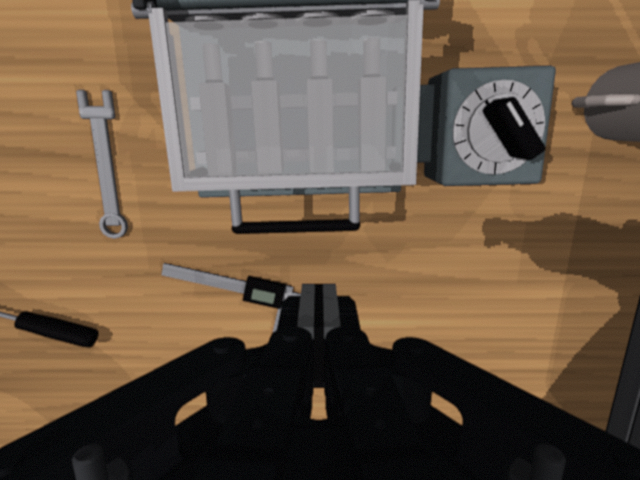

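The handle top is at 103–104.6, so its centre is at about 98 and the guard is shut against a solid stop. All four bars show under the guard. A last check with the top view, the dial and the untouched objects.

```bash
python3 - <<'E'
from h import *
ctrl.move_pose([231.7,-580.5,248.3],[-3.1414,0.0018,-1.191]); 
p,W,i=cloud("top","topf"); a=np.load("pics/top1.npz")['p']
d=cv2.absdiff(p,a).max(-1); cv2.imwrite("pics/diff.png",cv2.addWeighted(cv2.cvtColor((d>40).astype(np.uint8)*255,cv2.COLOR_GRAY2BGR),.5,p,.5,0))
f=np.load("pics/wf.npz"); ii=dict(fx=f['fx'],fy=f['fy'],cx=f['cx'],cy=f['cy'],extrinsics=f['E']); W=w(ii,f['d'])
m=(W[...,2]>117)&(W[...,2]<130); m[:,:440]=0; m[:80]=0; m[180:]=0; m[:,560:]=0
q=W[m]; print(len(q),cv2.minAreaRect(q[:,:2].astype(np.float32))); st()
cv2.imwrite("pics/wf_d.png",cv2.resize(f['p'][55:195,120:570],None,fx=1.75,fy=3,interpolation=cv2.INTER_CUBIC))
E
```

```text
1499 ((546.28125, -359.9489440917969), (55.792110443115234, 18.120891571044922), 38.024593353271484)
 t88.7 F [ 0.2 -0.2  0. ] M [-0.073  0.007 -0.034] p [ 232.7 -580.   248.7] op-0.3 yaw-68.2
```

View pics/diff.png

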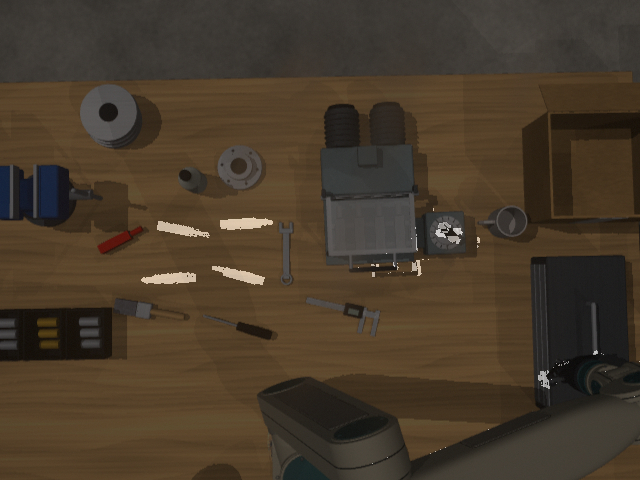

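View pics/wf_d.png

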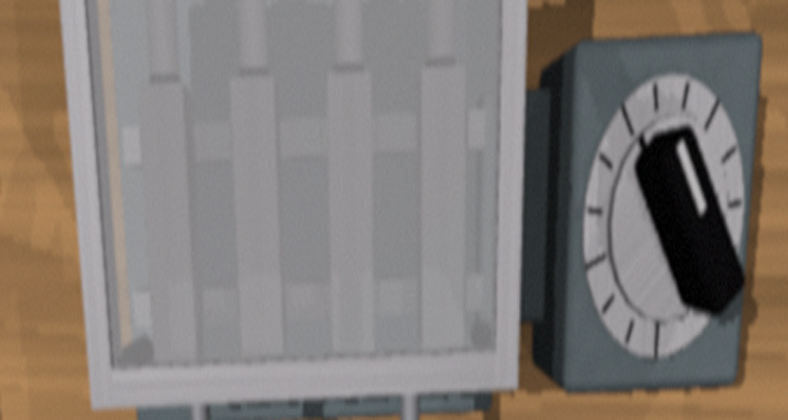

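The only changes from the first picture are the bars (loaded), the dial, the guard and the gripper itself. The dial wing is at 38.0°, and six clicks from zero is 37.6°. Handing in.

```bash
python3 -c "
from plant import ctrl,telemetry
ctrl.sign_off(); print(telemetry.read_clock())"
```

```text
the job is handed in; nothing more can be done
the job is handed in; nothing more can be done
```

The chamfering machine is set up as asked, and I handed the job in at about 89 s of the 210 s allowed. No verdict came back.

- **Dial:** I wound it anticlockwise to the zero stop (torque −1.3 N·m there), then 144° clockwise. The last check has the pointer on mark 6, with the wing at 38.0° against 37.6° expected.
- **Bars:** All four were present and are in the four notch pairs with the turned-down ends towards the cutter head. They measured central to within 0.6 mm and level to within 0.2°, with tops at about 58.8 mm (59 expected). I left the red look-alike alone.
- **Knocked bar:** One bar had been knocked about 42 mm before I picked it. I found it again in the wrist picture just before gripping it.
- **Guard:** I opened it to about 1.82 rad for loading and shut it last, pressing the handle down onto a solid stop with 24 N. Its handle measures 98 mm above the bench, as it should when shut.
- **Rest of the bench:** Comparing the first and last top views, only the bars, the dial and the guard had changed.

**One slip:** while releasing the third bar, the opening finger brushed the bar beside it with about 6 N and moved it roughly 1.4 mm within its notch. It stayed flat and fully down, and I made the last release higher, which touched nothing. The grip never visibly slackened.

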